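# Draw the trapped key out of the gauge fixture and up against its stop

### The arm

A 6-joint arm with a two-finger parallel gripper is mounted at the origin on the work surface. World frame = base frame: x ahead of the robot, y to its left, z up, the work surface at z = 0. Lengths are in m, angles in rad, forces in N, time in s.
With the tool pointing down it reaches from about 0.275 to 0.75 m from the base axis. Payload 10.2 kg.
Tool frame: the origin (TCP) lies midway between the tips of the shut fingers; the grasp point (between the pads) lies 19 mm behind it; x points along the fingers, z is the direction in which the jaws open and shut, and the axes are right-handed (so a half turn about x gives the same grasp; the last joint's range is limited). The gripper opens to 88 mm and grips with 3 to 60 N. Pads are 18 mm wide; open, the fingers measure 123 mm over their backs; the gripper's body (75 mm by 187 mm) begins 45 mm behind the grasp point.
Start: joints at [-1.513, 0.313, 1.498, -0, 1.331, -0.223], TCP at [0.145, -0.504, 0.239] pointing down, gripper open.
Joint ranges: [-2.94, 2.94], [-0.97, 2.17], [0.19, 2.56], [-1.23, 4.37], [0.02, 3.11], [-2.88, 2.88]. Speed limits (rad/s): [2.39, 2.39, 3.01, 3.14, 3.14, 3.14].

### API

Orientations are given as a rotation vector (axis times angle).
In Python, from plant import * gives the robot as it stands. The module is installed in compiled form; this text tells all that it offers.
- The arm moves only by the shell command python3 -m inch 'ROWS' [FORCE]. ROWS is JSON, a list of rows, each a list of 7 numbers: the shift along the tool's x, y, z in m, then the turn, a rotation vector about the tool's x, y, z in rad, then the opening, from 0 (shut) to 1 (fully open). A call has 1 to 12 rows; each row shifts and turns the commanded pose from where the row before left it, along the tool's axes as they then stand; what a row does not reach is not made up. A row lasts 1/10 s, in which the tool goes at most 50 mm and 8.59 degrees, less where a joint would pass 70% of its speed; a pose out of reach is approached as far as the arm can. A call with a gripper value outside its range is refused whole. The fingers move at their own pace and stop on an object; FORCE is the grip in N (left out, the last holds). Time passes only in rows, so rows that do not move let the fingers close. It gives the time, the measured TCP pose, the force and the opening at its end, in the units of the state.
- read_state(): the state, without advancing time (a new reading comes with each control period).
- read_camera(name): name is "scene" or "top" or "wrist"; returns a dict with "color" (400x640x3 uint8, blue, green, red), "depth" (400x640 float32, m along the optical axis (not along the pixel's ray), 0 where there is no reading), "fx", "fy", "cx", "cy" (pixels), "pose" (4x4, takes a point from camera to world coordinates). Camera axes: x right, y up, looking along -z (the intrinsics and any distortion apply to the point x, -y, -z); pixel columns grow to the right and rows downward; lengths in m; the calibration is good to about 2 mm. A picture is of the moment at which its call begins.
- finish_job(): hands the job in, once; it reports no verdict.
The state is a dict: "t": time; "q": joint angles; "dq": joint speeds; "joint_efforts": joint torques, N m; "position": TCP position; "tool_rot": TCP orientation; "force": force on the tool from outside, world axes, zero at the start; "moment": the same for the moment, N m; "width": finger opening in m.
Only numpy, scipy, OpenCV 4.12 (cv2) and the standard library are available. Lean on these libraries where they do the work, as an engineer would, in place of code of your own. Each camera call takes 0.05 s, during which the arm holds its last target.

### The job

A flat orange steel key has slid deep into the narrow covered slot of the blue gauge fixture. Take the hooked pick from its rest, reach its hook in over the key and down behind it, draw the key all the way out of the slot and on along the apron until it sits against the stop bar, and hold it there a moment with a light pull of about 8 N; do not press or scrape hard on the fixture, force the key, lever it up off the floor or touch it with the fingers. Then lay the pick back in its rest as it lay before, leaving the key flat on the apron and everything else where it stands.

Things in the scene. Friction and masses are not known exactly. Their poses are not given: they have to be found in the camera images.
- slot_mouth (a point): Centre of the slot's mouth, at floor level (30 mm above the bench), in a heavy fixed blue fixture. Axes, also of the other fixture points: x runs level into the slot, y across, z up; the mouth is x = 0. The slot is 20 mm wide, 34 mm high from its flat floor to the underside of a 5 mm clear cover (one side wall is clear too), and 108 mm long to its closed end.
- slot_inner (a point): On the slot floor, 83 mm inside the mouth: from here to the closed end at 108 mm, side strips narrow the slot to 12 mm, so the key can go no deeper and a pocket stays free behind it for the hook. The fixture is 76 mm wide and 69 mm high; a dial gauge on a post stands 135 mm behind the mouth plane, up to 210 mm above the bench.
- plungers (a point): On the slot floor, 18 mm inside the mouth. From each side wall a sprung steel plunger (round, 9 mm high) stands out 3 mm, leaving 14 mm between them; the key (17 mm wide) must be drawn between them against about 2 to 6 N, and comes free once its tail has passed.
- apron (a point): On the open apron, 30 mm in front of the mouth, level with the slot floor, which it continues to 93 mm from the mouth, 68 mm wide between rails 6 mm high. A dark stop bar, 8 mm high and thick, lies across it; its face is set anywhere from 45 to 75 mm in front of the mouth, differently each time, and is not measured: find it by feel. It is firmly clamped. The toe can pass over it.
- key_center (a point): Centre of the loose orange key, 40 x 17 x 6 mm thick, about 35 g, lying flat on the slot floor. Its x axis runs along it, into the slot: rounded nose at x = -20 mm (towards the mouth), square tail at x = +20 mm (the end to hook). At the start its centre is 40 to 60 mm inside the mouth and it lies loose, inside the plungers.
- pick_grip (a point): Where to grip the loose hooked pick: green handle 14 mm wide (y), 16 mm high (z), from 60 mm behind to 50 mm ahead of this point. x: along the pick to its hook; z up. A 5 mm steel shank goes on along the axis to x = 205 mm, then bends straight down as a 5 mm thick toe. About 80 g, balanced 30 to 60 mm ahead of this point. Grip it firmly (about 50 N), or it tilts in the fingers.
- pick_toe (a point): Lowest point of the rounded end of the pick's toe: x = +205 mm, z = -16 mm from the grip point, same axes. It is 13.5 mm below the underside of the shank and 18.5 mm below its top. Hold it lightly down on the floor (1 to 4 N) while pulling: otherwise the pull tips the pick in the fingers, and the toe rides up and levers up the key.
- rest_home (a point): Where the pick's grip point lies when in its rest, 55 mm above the bench; x: the way the pick points, z up. The rest is a fixed plate 190 x 70 x 8 mm with two notched blue posts 12 mm thick, 50 mm wide: at x = -50 mm for the handle (notch 24 mm wide, floor 47 mm above the bench), at x = +88 mm for the shank (notch 16 mm wide, floor 52.5 mm above the bench). Notches 12 mm deep, open upwards.
- gauge: Bystander: loose dial gauge lying on its back, 64 mm diameter, 27 mm high, with a 23 mm brass stem. Origin at the centre of its underside.
- adapter: Bystander: loose brass adapter standing upright, 34 mm diameter, 42 mm high. Origin at the centre of its underside.
- bottle: Bystander: loose clear bottle, 44 mm diameter, 85 mm high. Origin at the centre of its underside.
There are look-alikes about, which are no part of the job. Of the things like the part that bears rest_home, leave any that is pink; of the rest the larger one is meant.

How it is judged:
By the outcome, as a careful person would: the job done as asked, in the order asked, and still so for the second after the job is handed in, with the robot touching nothing.
It also fails if it takes over 72 s, if anything falls off the work surface, if the arm or the gripper's body presses on something with over 40 N, if the wrist force passes 120 N, or if a joint passes its speed limit or range.

## Working session

There is one attempt and no reset: what is moved stays moved. The work goes in short steps, Python scripts to look and compute and a shell command to move; the robot and the scene stay as the last step left them, time stands still between calls to the robot, and variables do not carry over. Pictures are saved under pics/ and viewed, and the job is handed in when it is done.

```bash
mkdir -p pics; ls; python3 - <<'E'
from plant import *
import cv2,numpy as np
s=read_state()
for k,v in s.items(): print(k,np.round(v,4))
for n in ["scene","top","wrist"]:
    c=read_camera(n); cv2.imwrite(f"pics/{n}0.png",c["color"]); np.savez(f"{n}0.npz",**c)
    print(n,c["fx"],c["fy"],c["cx"],c["cy"],[k for k in c]); print(np.round(c["pose"],3))
E
```

```text
pics
t 0.0
q [-1.5134  0.3134  1.4984  0.      1.331  -0.2234]
dq [-0.0005 -0.0004 -0.0016  0.0005  0.0013  0.0001]
joint_efforts [ 5.00000e-04 -4.02209e+01 -2.52269e+01  6.95000e-02  3.53000e-02
 -1.00000e-04]
position [ 0.1455 -0.5042  0.2382]
tool_rot [ 1.0009  1.3299 -0.9992]
force [-0.3508  0.0934 -0.2463]
moment [-0.02    0.0074  0.0149]
width 0.0884
scene 446.4425068100833 446.4425068100833 323.69796314092974 200.59560282429524 ['color', 'depth', 'fx', 'fy', 'cx', 'cy', 'pose']
[[ 0.392 -0.723  0.569  1.301]
 [ 0.92   0.3   -0.252 -0.381]
 [ 0.011  0.623  0.782  1.132]
 [ 0.     0.     0.     1.   ]]
top 371.48181777375146 371.48181777375146 320.14397334026467 199.80858253965638 ['color', 'depth', 'fx', 'fy', 'cx', 'cy', 'pose']
[[ 1.000e-03  9.950e-01 -1.000e-01  4.250e-01]
 [-1.000e+00 -0.000e+00 -1.500e-02 -3.900e-02]
 [-1.500e-02  1.000e-01  9.950e-01  1.126e+00]
 [ 0.000e+00  0.000e+00  0.000e+00  1.000e+00]]
wrist 359.0399569647894 359.0399569647894 317.20764600108157 195.3162530070709 ['color', 'depth', 'fx', 'fy', 'cx', 'cy', 'pose']
[[ 0.277  0.925  0.26   0.212]
 [-0.961  0.267  0.074 -0.485]
 [-0.001 -0.27   0.963  0.384]
 [ 0.     0.     0.     1.   ]]
```

View pics/scene0.png

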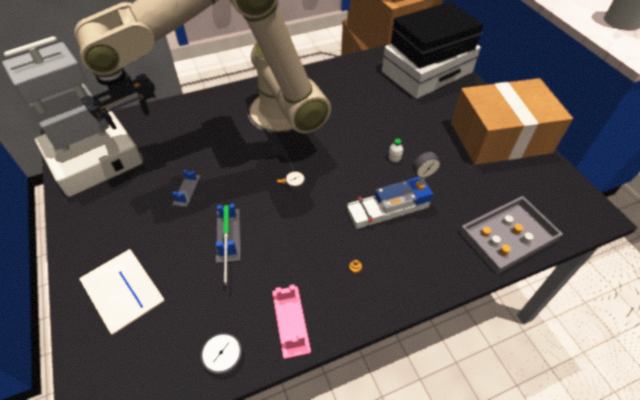

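View pics/top0.png

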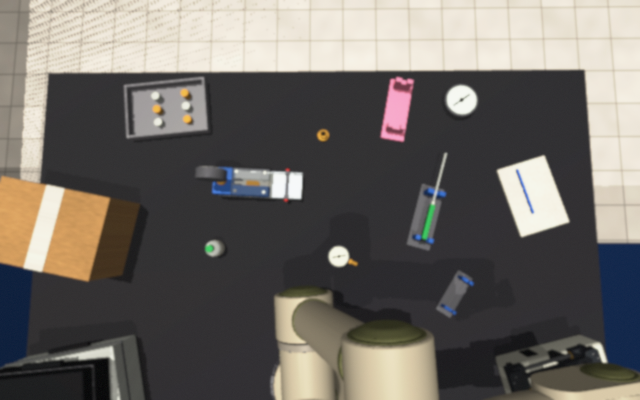

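View pics/wrist0.png

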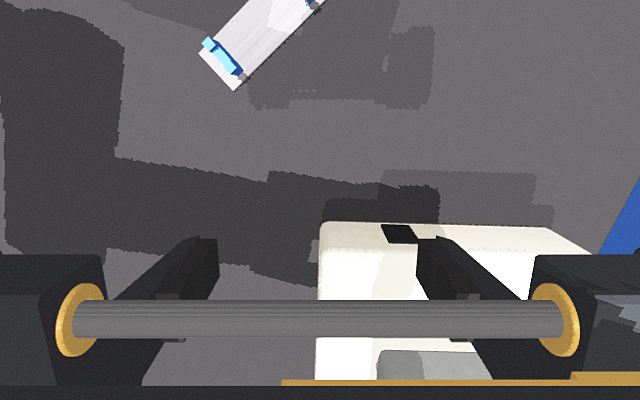

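```bash
cat > h.py <<'E'
import numpy as np,cv2
def cloud(c):
    d=c["depth"];v,u=np.indices(d.shape)
    x=(u-c["cx"])/c["fx"]*d;y=-(v-c["cy"])/c["fy"]*d
    P=np.stack([x,y,-d],-1)@c["pose"][:3,:3].T+c["pose"][:3,3]
    P[d==0]=np.nan
    return P
def px(c,u,v,z):
    "ray at pixel to plane z"
    r=c["pose"][:3,:3]@np.array([(u-c["cx"])/c["fx"],-(v-c["cy"])/c["fy"],-1]);o=c["pose"][:3,3]
    return o+r*(z-o[2])/r[2]
def proj(c,p):
    q=c["pose"][:3,:3].T@(np.asarray(p)-c["pose"][:3,3]);return np.array([c["cx"]+c["fx"]*q[0]/-q[2],c["cy"]-c["fy"]*q[1]/-q[2]])
E
python3 - <<'E'
from h import *
c=dict(np.load("top0.npz"));P=cloud(c);im=c["color"]
hsv=cv2.cvtColor(im,cv2.COLOR_BGR2HSV)
for n,(u0,v0,u1,v1),(lo,hi) in [("green",(400,150,460,250),((45,100,60),(75,255,255))),("blue",(400,150,460,250),((100,100,40),(130,255,255))),("bluefix",(190,150,310,210),((100,100,40),(130,255,255))),("orange",(230,170,275,200),((8,100,60),(25,255,255))),("white",(270,165,310,205),((0,0,150),(180,60,255)))]:
    m=cv2.inRange(hsv,lo,hi)[v0:v1,u0:u1]>0; Q=P[v0:v1,u0:u1][m]; 
    print(n,m.sum(),np.round(np.nanmean(Q,0),3),np.round(np.nanmin(Q,0),3),np.round(np.nanmax(Q,0),3))
    Q=Q[~np.isnan(Q).any(1)]
    w,V=np.linalg.eigh(np.cov(Q[:,:2].T));print("  dir",V[:,1],np.sqrt(w))
a=cv2.resize(im[140:260,180:470],(0,0),fx=2.75,fy=2.75,interpolation=cv2.INTER_CUBIC);cv2.imwrite("pics/topcrop.png",a)
c=dict(np.load("scene0.npz"))
a=cv2.resize(c["color"][150:300,170:440],(0,0),fx=2.9,fy=2.9,interpolation=cv2.INTER_CUBIC);cv2.imwrite("pics/scenecrop.png",a)
E
```

```text
green 211 [ 0.469 -0.33   0.061] [ 0.42  -0.349  0.005] [ 0.517 -0.312  0.069]
  dir [-0.9614777   0.27488294] [0.00427487 0.02896134]
blue 214 [ 0.499 -0.343  0.046] [ 0.408 -0.406 -0.004] [ 0.573 -0.294  0.07 ]
  dir [-0.96350815  0.26767899] [0.02133081 0.06833028]
bluefix 610 [0.569 0.225 0.067] [ 0.545  0.127 -0.004] [0.643 0.314 0.185]
  dir [0.20244518 0.9792936 ] [0.01996498 0.04488896]
orange 47 [0.581 0.173 0.069] [0.576 0.157 0.066] [0.586 0.191 0.073]
  dir [0.0283276  0.99959869] [0.00322436 0.01004255]
white 789 [0.58  0.08  0.031] [ 0.541  0.032 -0.003] [0.628 0.128 0.052]
  dir [0.16126231 0.98691158] [0.02243291 0.02758381]
```

View pics/topcrop.png

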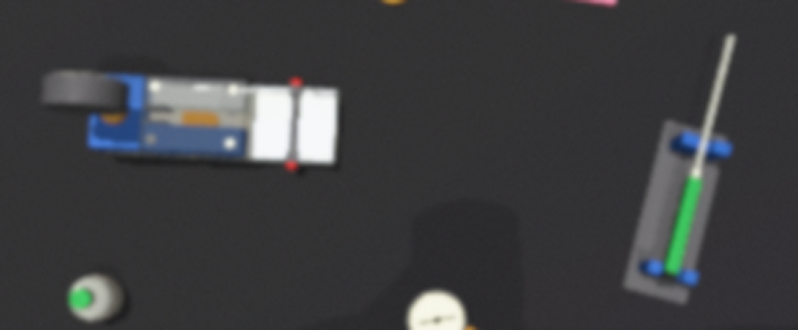

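View pics/scenecrop.png

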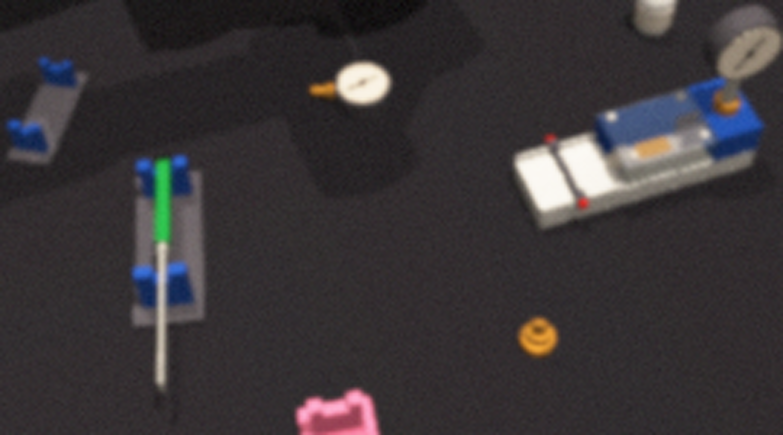

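```bash
cat >> h.py <<'E'
from scipy.spatial.transform import Rotation as R
def plan(s,pt,x,z,n=None,maxang=8.5,maxd=0.045):
    """rows to reach TCP pt with tool x, z axes from measured state; prints rotation and first shift in tool axes"""
    R0=R.from_rotvec(s["tool_rot"]).as_matrix();x=np.array(x,float);x/=np.linalg.norm(x);z=np.array(z,float);z-=x*(x@z);z/=np.linalg.norm(z)
    R1=np.stack([x,np.cross(z,x),z],1)
    rv=R.from_matrix(R0.T@R1).as_rotvec();d=np.array(pt)-s["position"]
    return R0,R1,rv,R0.T@d,R1.T@d
E
python3 - <<'E'
from h import *
from plant import *
s=read_state();R0=R.from_rotvec(s["tool_rot"]).as_matrix();print(np.round(R0,3))
c=dict(np.load("wrist0.npz"))
print("cam in tool",R0.T@(c["pose"][:3,3]-s["position"]));print(np.round(R0.T@c["pose"][:3,:3],3))
py=np.array([0.268,0.963,0])
for sg in (1,-1):
    R0,R1,rv,d0,d1=plan(s,(0.44,-0.322,0.22),(0,0,-1),sg*py); print(sg,np.degrees(rv),d0,d1)
E
```

```text
[[-0.     0.961  0.277]
 [ 0.001  0.277 -0.961]
 [-1.     0.    -0.001]]
cam in tool [-1.46104343e-01  6.92333891e-02 -9.23208544e-05]
[[-0.     0.27  -0.963]
 [ 0.     0.963  0.27 ]
 [ 1.     0.    -0.   ]]
1 [-1.48357721e+02 -5.47758035e-03 -7.03262016e-02] [ 0.0184651   0.33351616 -0.09347797] [ 0.01832111 -0.23489001  0.25456461]
-1 [ 3.16422638e+01 -5.29323102e-02  4.12280168e-03] [ 0.0184651   0.33351616 -0.09347797] [ 0.01832111  0.23489001 -0.25456461]
```

```bash
python3 -m inch '[[0.002,0.033,-0.0093,0,0,0,1],[0.002,0.033,-0.0093,0,0,0,1],[0.002,0.033,-0.0093,0,0,0,1],[0.002,0.033,-0.0093,0,0,0,1],[0.002,0.033,-0.0093,0,0,0,1],[0.002,0.033,-0.0093,0,0,0,1],[0.002,0.033,-0.0093,0,0,0,1],[0.002,0.033,-0.0093,0,0,0,1],[0.002,0.033,-0.0093,0.138,0,0,1],[0,0.033,0,0.138,0,0,1],[0,0,0,0.138,0,0,1],[0,0,0,0.138,0,0,1]]' 50; python3 -m inch '[[0,0,0,0,0,0,1],[0,0,0,0,0,0,1]]'
python3 - <<'E'
from h import *
from plant import *
s=read_state();print(s["t"],s["position"],np.round(R.from_rotvec(s["tool_rot"]).as_matrix(),3))
c=read_camera("wrist");np.savez("wrist1.npz",**c);cv2.imwrite("pics/wrist1.png",c["color"])
E
```

```text
t: 1.35
position: [0.441, -0.3364, 0.2202]
tool_rot: [1.409, 1.067, -1.409]
force: [0.0, 0.1, 0.9]
width: 0.0877
t: 1.55
position: [0.4402, -0.337, 0.2206]
tool_rot: [1.404, 1.071, -1.404]
force: [-0.5, -0.5, 0.4]
width: 0.088
1.55 [ 0.44019791 -0.33702658  0.22058673] [[-0.     0.964 -0.265]
 [ 0.    -0.265 -0.964]
 [-1.    -0.    -0.   ]]
```

View pics/wrist1.png

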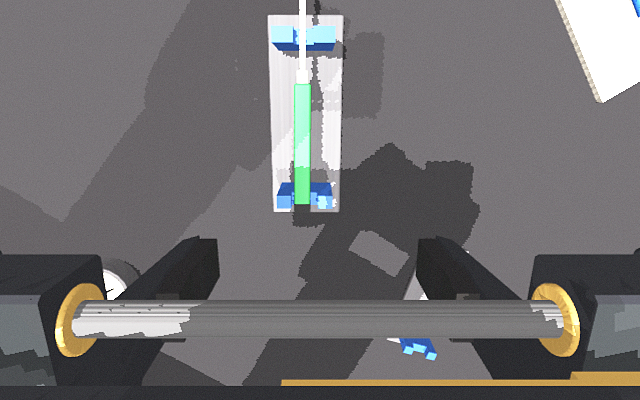

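```bash
python3 - <<'E'
from h import *
c=dict(np.load("wrist1.npz"));P=cloud(c);hsv=cv2.cvtColor(c["color"],cv2.COLOR_BGR2HSV)
m=cv2.inRange(hsv,(45,80,80),(80,255,255))>0;m[:,:250]=0;m[:,350:]=0
top=[]
for v in range(88,200,4):
    u=np.where(m[v])[0]; 
    top.append((*px(c,(u.min()+u.max())/2,v,0.063)[:2],len(u)))
top=np.array(top);print(np.round(top[::6],4))
v,u=np.where(m);print("rows",v.min(),v.max())
Q=P[100:195,302];print("depth z",np.nanmedian(Q[:,2]))
a=px(c,302,v.min()-.5,.063);b=px(c,302,v.max()+.5,.063);print("ends",a,b,np.linalg.norm(a-b))
d=np.polyfit(top[:,0],top[:,1],1);print("yaw",np.degrees(np.arctan(d[0])))
# shank
gray=c["color"].astype(int).min(2)
print([ (v,np.where(gray[v,285:320]>200)[0]+285) for v in (2,15)])
# posts blue
mb=cv2.inRange(hsv,(95,60,60),(125,255,255))>0;mb[:,:260]=0;mb[:,350:]=0
Qb=P[mb];Qb=Qb[Qb[:,2]>0.05];
rd=np.array([.9625,-.27,0]);
for lab,sel in(("front",Qb[:,0]>.5),("rear",Qb[:,0]<.5)):
    q=Qb[sel];print(lab,q.mean(0),q.min(0),q.max(0))
E
```

```text
[[ 0.515  -0.3449  3.    ]
 [ 0.4968 -0.3396  6.    ]
 [ 0.4779 -0.3342  7.    ]
 [ 0.4583 -0.3286  3.    ]
 [ 0.4381 -0.3224 16.    ]]
rows 83 203
depth z 0.06325068560592101
ends [ 0.51913213 -0.34603715  0.063     ] [ 0.4209309  -0.31789886  0.063     ] 0.10215304199558257
yaw -16.235298128557158
[(2, array([299, 300, 301, 302, 303, 304, 305])), (15, array([285, 286, 287, 288, 289, 290, 291, 292, 293, 294, 295, 296, 297,
       298, 299, 300, 301, 302, 303, 304, 305, 307, 308, 309, 310, 311,
       318, 319]))]
front [ 0.5497791  -0.35433849  0.05782629] [ 0.54115672 -0.37971021  0.05118079] [ 0.56105354 -0.33173351  0.06627912]
rear [ 0.42315427 -0.31611828  0.05793883] [ 0.40846326 -0.34525714  0.05005976] [ 0.43304556 -0.29453705  0.06109765]
```

```bash
python3 - <<'E'
from h import *
c=dict(np.load("wrist1.npz"))
cv2.imwrite("pics/w1crop.png",cv2.resize(c["color"][0:220,240:370],(0,0),fx=2.7,fy=2.7,interpolation=cv2.INTER_NEAREST))
im=c["color"].astype(int);g=im[:,:,1]-np.minimum(im[:,:,2],999)
for v in range(84,206,10): print(v,[tuple(im[v,u]) for u in (292,294,296,310,311,312)])
P=cloud(c)
for v in (5,30,60,72,76,80,90,150,200,204,207): print(v,np.round(P[v,302],4), np.round(P[v,292:313,2]*1000).astype(int))
E
```

```text
84 [(np.int64(237), np.int64(232), np.int64(239)), (np.int64(195), np.int64(251), np.int64(172)), (np.int64(188), np.int64(255), np.int64(133)), (np.int64(96), np.int64(147), np.int64(87)), (np.int64(128), np.int64(112), np.int64(128)), (np.int64(123), np.int64(117), np.int64(123))]
94 [(np.int64(238), np.int64(230), np.int64(241)), (np.int64(150), np.int64(255), np.int64(97)), (np.int64(236), np.int64(255), np.int64(197)), (np.int64(114), np.int64(234), np.int64(82)), (np.int64(94), np.int64(103), np.int64(91)), (np.int64(131), np.int64(121), np.int64(131))]
104 [(np.int64(238), np.int64(230), np.int64(242)), (np.int64(146), np.int64(255), np.int64(93)), (np.int64(235), np.int64(255), np.int64(194)), (np.int64(117), np.int64(225), np.int64(87)), (np.int64(108), np.int64(108), np.int64(108)), (np.int64(121), np.int64(116), np.int64(124))]
114 [(np.int64(235), np.int64(229), np.int64(237)), (np.int64(164), np.int64(254), np.int64(124)), (np.int64(235), np.int64(255), np.int64(196)), (np.int64(113), np.int64(214), np.int64(89)), (np.int64(150), np.int64(143), np.int64(150)), (np.int64(
[... 3375 characters left out ...]
] [46 47 47 62 64 63 62 62 62 64 64 64 64 66 64 63 63 62 53 47 47]
204 [ 0.4203 -0.3177  0.0624] [48 47 63 64 63 63 63 63 64 64 62 63 62 63 63 63 63 63 59 48 48]
207 [ 0.4179 -0.317   0.0632] [                   8                    9 -9223372036854775808
                   63                   64                   63
                   64                   64                   63
                   62                   63                   65
                   62                   63                   63
                   63                   65                   64
                   56                    7                    8]<stdin>:7: RuntimeWarning: invalid value encountered in cast
```

View pics/w1crop.png

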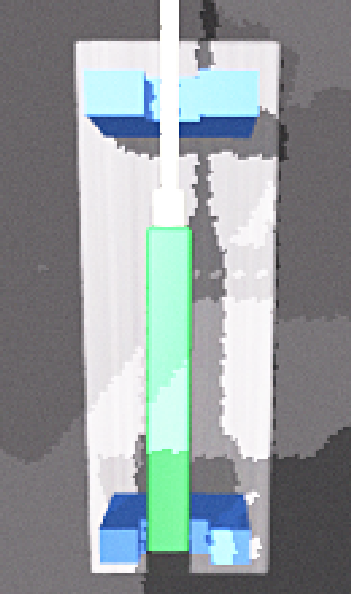

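```bash
python3 - <<'E'
from h import *
c=dict(np.load("wrist1.npz"));P=cloud(c)
L=[];S=[]
def mid(v,zmin,zp,out):
    z=P[v,:,2];k=[u for u in range(285,325) if z[u]>zmin]
    out.append((*px(c,(k[0]+k[-1])/2,v,zp)[:2],len(k),v))
for v in range(86,182,1): mid(v,.055,.061,L)
for v in list(range(0,22))+list(range(50,66)): mid(v,.045,.055,S)
for n,A in (("handle",L),("shank",S),("all",L+S)):
    A=np.array(A);p=np.polyfit(A[:,0],A[:,1],1);print(n,np.degrees(np.arctan(p[0])),np.median(A[:,2]),np.polyval(p,.474),np.std(A[:,1]-np.polyval(p,A[:,0])))
z=P[:,302,2]; r=np.where(z[150:230]>.055)[0]+150; print("rear row",r.max(), px(c,302,r.max()+.5,.063)); print("front green", px(c,302,82.5,.063))
# posts along
for v in range(22,52,2): print(v,np.round(P[v,[275,288,315,330]],3).tolist()[0::2],end=' ')
E
```

```text
handle -15.980078901653059 17.0 -0.3330295336057466 6.311116951904049e-05
shank -15.967372546913522 6.0 -0.333211849171432 3.160236349331622e-17
all -16.060782901500783 17.0 -0.3330337853592509 6.56946853754675e-05
rear row 212 [ 0.4128728  -0.31558991  0.063     ]
front green [ 0.51913213 -0.34603715  0.063     ]
22 [[0.579, -0.335, 0.008], [0.569, -0.37, 0.008]] 24 [[0.577, -0.335, 0.007], [0.567, -0.37, 0.008]] 26 [[0.564, -0.338, 0.066], [0.556, -0.367, 0.064]] 28 [[0.563, -0.337, 0.065], [0.555, -0.367, 0.065]] 30 [[0.562, -0.337, 0.065], [0.554, -0.366, 0.065]] 32 [[0.561, -0.336, 0.063], [0.552, -0.366, 0.065]] 34 [[0.559, -0.336, 0.065], [0.551, -0.366, 0.065]] 36 [[0.558, -0.335, 0.066], [0.549, -0.365, 0.065]] 38 [[0.556, -0.335, 0.065], [0.548, -0.365, 0.065]] 40 [[0.555, -0.335, 0.066], [0.547, -0.365, 0.065]] 42 [[0.554, -0.334, 0.064], [0.545, -0.364, 0.065]] 44 [[0.554, -0.333, 0.053], [0.545, -0.364, 0.054]] 46 [[0.554, -0.331, 0.04], [0.545, -0.364, 0.042]] 48 [[0.558, -0.328, 0.007], [0.545, -0.364, 0.027]] 50 [[0.556, -0.328, 0.01], [0.545, -0.364, 0.014]]
```

```bash
python3 - <<'E'
from h import *
from plant import *
c=dict(np.load("top0.npz"))
f=lambda u,v,z:np.round(px(c,180+u/2.75,140+v/2.75,z),4)
print("mouth",f(249,120,.06),"apron end corners",f(337,90,.033),f(333,163,.033),"rear corner",f(88,147,.069),"blue front near",f(246,157,.069), "dial",f(85,88,.18))
s=read_state()
y=np.array([np.cos(np.radians(87)),np.sin(np.radians(87)),0]);zt=np.cross([0,0,-1],y)
R0,R1,rv,d0,d1=plan(s,(0.572,0.045,0.25),(0,0,-1),zt);print(np.degrees(rv),d0,d1,zt)
E
```

```text
mouth [0.5793 0.1214 0.06  ] apron end corners [0.6159 0.0303 0.033 ] [0.5363 0.0341 0.033 ] rear corner [0.5496 0.2885 0.069 ] blue front near [0.539  0.1226 0.069 ] dial [0.5925 0.2587 0.18  ]
[-1.02364927e+02 -1.55594682e-02  4.22149318e-04] [-0.02930416  0.02589015 -0.40336026] [-0.02935715  0.38845438  0.11166863] [ 0.99862953 -0.05233596  0.        ]
```

```bash
python3 -m inch '[[-0.003,0.0026,-0.04,0,0,0,1],[-0.003,0.0026,-0.04,0,0,0,1],[-0.003,0.0026,-0.04,0,0,0,1],[-0.003,0.0026,-0.04,0,0,0,1],[-0.003,0.0026,-0.04,0,0,0,1],[-0.003,0.0026,-0.04,0,0,0,1],[-0.003,0.0026,-0.04,0,0,0,1],[-0.003,0.0026,-0.04,0,0,0,1],[-0.003,0.0026,-0.04,0,0,0,1],[-0.003,0.0026,-0.04,0,0,0,1]]'; python3 -m inch '[[0,0,0,-0.149,0,0,1],[0,0,0,-0.149,0,0,1],[0,0,0,-0.149,0,0,1],[0,0,0,-0.149,0,0,1],[0,0,0,-0.149,0,0,1],[0,0,0,-0.149,0,0,1],[0,0,0,-0.149,0,0,1],[0,0,0,-0.149,0,0,1],[0,0,0,-0.149,0,0,1],[0,0,0,-0.149,0,0,1],[0,0,0,-0.149,0,0,1],[0,0,0,-0.149,0,0,1]]' ; python3 -m inch '[[0,0,0,0,0,0,1],[0,0,0,0,0,0,1]]'
python3 - <<'E'
from h import *
from plant import *
s=read_state();print(s["t"],s["position"],np.round(R.from_rotvec(s["tool_rot"]).as_matrix(),4))
c=read_camera("wrist");np.savez("wrist2.npz",**c);cv2.imwrite("pics/wrist2.png",c["color"])
E
```

```text
t: 2.6
position: [0.5728, 0.0428, 0.251]
tool_rot: [1.405, 1.07, -1.404]
force: [0.1, -0.5, 0.2]
width: 0.0878
t: 3.8
position: [0.5724, 0.0412, 0.2507]
tool_rot: [0.036, 1.571, -0.036]
force: [0.2, -1.0, -0.1]
width: 0.0879
t: 4.0
position: [0.5725, 0.0413, 0.2508]
tool_rot: [0.045, 1.57, -0.045]
force: [-0.2, 0.3, -0.4]
width: 0.0882
4.0 [0.57248993 0.04127659 0.25075766] [[ 0.      0.0569  0.9984]
 [ 0.      0.9984 -0.0569]
 [-1.      0.      0.    ]]
```

View pics/wrist2.png

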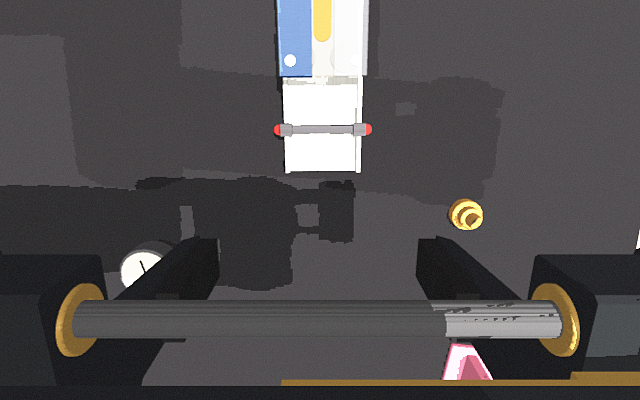

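```bash
python3 -m inch '[[0,0.035,0,0,0,0,1],[0,0.035,0,0,0,0,1],[0,0,0,0,0,0,1],[0,0,0,0,0,0,1]]'
python3 - <<'E'
from h import *
from plant import *
s=read_state();print(s["t"],s["position"],np.round(R.from_rotvec(s["tool_rot"]).as_matrix(),4))
c=read_camera("wrist");np.savez("wrist3.npz",**c);cv2.imwrite("pics/wrist3.png",cv2.resize(c["color"][0:190,250:400],(0,0),fx=3.1,fy=3.1,interpolation=cv2.INTER_NEAREST))
c=dict(np.load("wrist2.npz"));cv2.imwrite("pics/wrist2c.png",cv2.resize(c["color"][0:180,250:400],(0,0),fx=3.3,fy=3.3,interpolation=cv2.INTER_NEAREST))
E
```

```text
t: 4.45
position: [0.5762, 0.1115, 0.2506]
tool_rot: [0.042, 1.571, -0.043]
force: [-0.0, -0.8, 0.2]
width: 0.0882
4.45 [0.57622285 0.11150943 0.25060557] [[-2.000e-04  5.420e-02  9.985e-01]
 [-3.000e-04  9.985e-01 -5.420e-02]
 [-1.000e+00 -3.000e-04 -1.000e-04]]
```

View pics/wrist3.png

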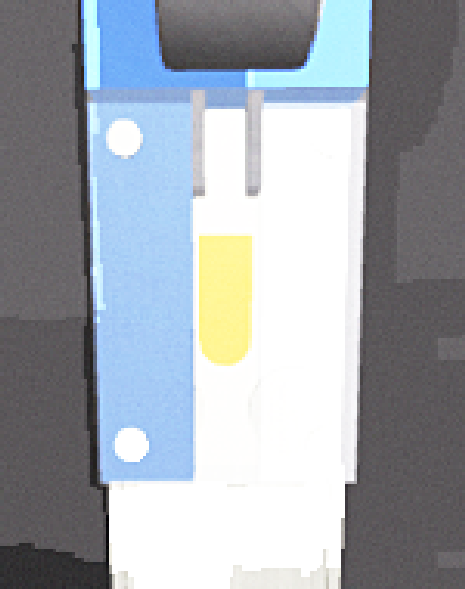

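View pics/wrist2c.png

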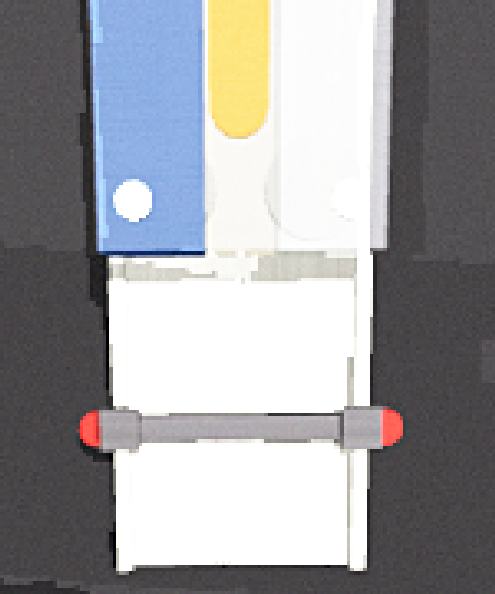

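```bash
python3 - <<'E'
from h import *
c3=dict(np.load("wrist3.npz"));c2=dict(np.load("wrist2.npz"))
f3=lambda u,v,z:np.round(px(c3,250+u/3.1-.5,v/3.1-.5,z),4)
f2=lambda u,v,z:np.round(px(c2,250+u/3.3-.5,v/3.3-.5,z),4)
P=cloud(c3)
print("z key",P[85:110,322,2].round(3)[::6],"strip",P[50,315].round(3),P[50,331].round(3),"floor",P[130,322].round(3),P[170:188:4,322].round(3))
a=f3(225.5,236,.036);b=f3(225.5,366,.036);print("key tail",a,"nose",b,np.linalg.norm(a-b),"yaw",np.degrees(np.arctan2(*(a-b)[1::-1])))
print("key width",f3(199,270,.036),f3(252,270,.036))
for z in (.03,.048,.064): print(z,"strip L",f3(205,195,z),"R",f3(247,195,z), "rear L",f3(205,100,z),"R",f3(247,100,z))
print("cover front corners L",f3(98,481,.069),"R",f3(357,481,.069),"rear",f3(86,90,.069),f3(371,90,.069))
print("v2 cover front corners L",f2(97,250,.069),f2(387,250,.069))
print("v2 apron end corners",f2(116,570,.03),f2(368,570,.03), "rail mouth",f2(107,255,.036),f2(372,250,.036))
print("v2 nose",f2(240,138,.036),"width mid",f2(209,60,.036),f2(269,60,.036))
print("v2 bar top/bottom edges",f2(240,414,.038),f2(240,440,.038),"bar left",f2(140,414,.038),"r",f2(345,416,.038))
E
```

```text
z key [0.069 0.069 0.069 0.07  0.07 ] strip [0.58  0.217 0.069] [0.593 0.216 0.069] floor [0.582 0.15  0.069] [[0.581 0.105 0.03 ]
 [0.581 0.101 0.031]
 [0.58  0.096 0.03 ]
 [0.58  0.092 0.031]
 [0.58  0.088 0.031]]
key tail [0.5856 0.1976 0.036 ] nose [0.5836 0.1585 0.036 ] 0.0391511174808587 yaw 87.07182158650265
key width [0.5769 0.1881 0.036 ] [0.5933 0.1872 0.036 ]
0.03 strip L [0.5799 0.2103 0.03  ] R [0.5929 0.2096 0.03  ] rear L [0.5814 0.2374 0.03  ] R [0.5942 0.2367 0.03  ]
0.048 strip L [0.5799 0.2089 0.048 ] R [0.5923 0.2082 0.048 ] rear L [0.5813 0.2346 0.048 ] R [0.5934 0.234  0.048 ]
0.064 strip L [0.5799 0.2076 0.064 ] R [0.5917 0.207  0.064 ] rear L [0.5813 0.2322 0.064 ] R [0.5928 0.2315 0.064 ]
cover front corners L [0.5438 0.1293 0.069 ] R [0.6205 0.1251 0.069 ] rear [0.5492 0.2356 0.069 ] [0.6262 0.2315 0.069 ]
v2 cover front corners L [0.544  0.1283 0.069 ] [0.6201 0.124  0.069 ]
v2 apron end corners [0.538  0.0344 0.03  ] [0.6175 0.0298 0.03  ] rail mouth [0.5436 0.1286 0.036 ] [0.6202 0.1256 0.036 ]
v2 nose [0.5837 0.1577 0.036 ] width mid [0.5762 0.1783 0.036 ] [0.5928 0.1773 0.036 ]
v2 bar top/bottom edges [0.5796 0.0813 0.038 ] [0.5792 0.0736 0.038 ] bar left [0.5498 0.083  0.038 ] r [0.6109 0.0789 0.038 ]
```

```bash
python3 -m inch '[[0.004,-0.0374,-0.0068,0,0,0,1],[0.004,-0.0374,-0.0068,0,0,0,1],[0.004,-0.0374,-0.0068,0,0,0,1],[0.004,-0.0374,-0.0068,0,0,0,1],[0.004,-0.0374,-0.0068,0,0,0,1],[0.004,-0.0374,-0.0068,0,0,0,1],[0.004,-0.0374,-0.0068,0,0,0,1],[0.004,-0.0374,-0.0068,0,0,0,1],[0.004,-0.0374,-0.0068,0,0,0,1],[0.004,-0.0374,-0.0068,0,0,0,1],[0.004,-0.0374,-0.0068,0,0,0,1],[0.004,-0.0374,-0.0068,0,0,0,1]]'; python3 -m inch '[[0,0,0,0.1497,0,0,1],[0,0,0,0.1497,0,0,1],[0,0,0,0.1497,0,0,1],[0,0,0,0.1497,0,0,1],[0,0,0,0.1497,0,0,1],[0,0,0,0.1497,0,0,1],[0,0,0,0.1497,0,0,1],[0,0,0,0.1497,0,0,1],[0,0,0,0.1497,0,0,1],[0,0,0,0.1497,0,0,1],[0,0,0,0.1497,0,0,1],[0,0,0,0.1497,0,0,1]]' ; python3 -m inch '[[0,0,0,0,0,0,1],[0,0,0,0,0,0,1]]'
cat > st.py <<'E'
from h import *
from plant import *
import sys
s=read_state();M=R.from_rotvec(s["tool_rot"]).as_matrix()
print("t",round(s["t"],2),"pos",np.round(s["position"],4),"yaw",np.degrees(np.arctan2(M[1,1],M[0,1])).round(2),"pitch(tooly z)",np.degrees(np.arcsin(M[2,1])).round(2),"roll",np.degrees(np.arcsin(M[2,2])).round(2),"F",np.round(s["force"],2),"Ftool",np.round(M.T@s["force"],2),"Mt",np.round(M.T@s["moment"],2),"w",round(s["width"],4))
if len(sys.argv)>3:
    t=np.array([float(x) for x in sys.argv[1:4]]);print("to target tool axes",np.round(M.T@(t-s["position"]),4))
# fixture coords of TCP
m=np.array([.5821,.1267]);d=np.array([.0521,.9986]);n=np.array([.9986,-.0521]);p=s["position"][:2]-m
print("fixture: x",round(p@d*1e3,1),"right",round(p@n*1e3,1),"toe nominal x",round(p@d*1e3+205,1))
E
python3 st.py 0.4708 -0.3323 0.036
```

```text
t: 5.7
position: [0.4692, -0.3349, 0.2027]
tool_rot: [0.044, 1.57, -0.045]
force: [0.1, 0.4, -0.5]
width: 0.0882
t: 6.9
position: [0.4697, -0.3334, 0.2028]
tool_rot: [1.418, 1.059, -1.418]
force: [0.1, -0.1, 0.1]
width: 0.0882
t: 7.1
position: [0.4701, -0.333, 0.2028]
tool_rot: [1.41, 1.065, -1.41]
force: [0.5, 0.6, -0.7]
width: 0.0882
t 7.1 pos [ 0.4701 -0.333   0.2028] yaw -15.87 pitch(tooly z) -0.0 roll 0.0 F [ 0.54  0.64 -0.67] Ftool [ 0.67  0.34 -0.76] Mt [-0.02  0.    0.  ] w 0.0882
to target tool axes [ 0.1668  0.0005 -0.0009]
fixture: x -464.9 right -87.9 toe nominal x -259.9
```

```bash
python3 -m inch '[[0.03,0.0005,-0.0009,0.002,0,0,1],[0.04,0,0,0,0,0,1],[0.04,0,0,0,0,0,1],[0.03,0,0,0,0,0,1],[0.017,0,0,0,0,0,1],[0.01,0,0,0,0,0,1],[0,0,0,0,0,0,1],[0,0,0,0,0,0,1]]'; python3 st.py 0.4708 -0.3323 0.036
python3 - <<'E'
from h import *
from plant import *
c=read_camera("wrist");np.savez("wrist4.npz",**c);cv2.imwrite("pics/wrist4.png",c["color"])
E
```

```text
t: 7.9
position: [0.4716, -0.3322, 0.0366]
tool_rot: [1.413, 1.062, -1.412]
force: [0.1, 0.4, 0.2]
width: 0.088
t 7.9 pos [ 0.4716 -0.3322  0.0366] yaw -16.09 pitch(tooly z) 0.07 roll 0.04 F [0.08 0.36 0.16] Ftool [-0.16 -0.02 -0.37] Mt [ 0.03  0.01 -0.03] w 0.088
to target tool axes [ 0.0006 -0.0008  0.0003]
fixture: x -464.0 right -86.4 toe nominal x -259.0
```

View pics/wrist4.png

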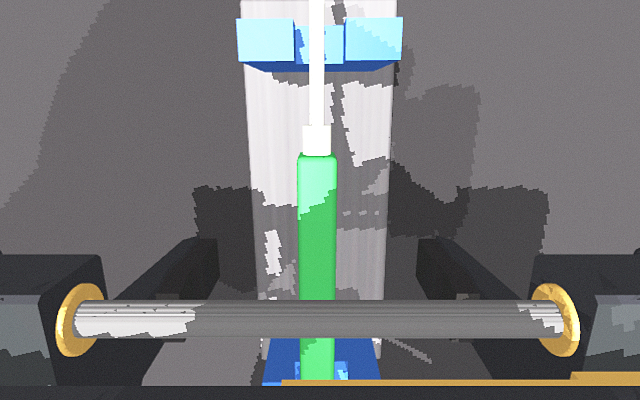

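```bash
python3 - <<'E'
from h import *
from plant import *
c=dict(np.load("wrist4.npz"));s=read_state()
f=px(c,317.5,154.5,.063);M=R.from_rotvec(s["tool_rot"]).as_matrix();print(f,M.T@(f-s["position"]))
P=cloud(c);print(P[140:170:3,317].round(4))
k=[u for u in range(270,370) if P[200,u,2]>.05];print(k[0],k[-1]);k=[u for u in range(270,370) if P[80,u,2]>.05];print(k[0],k[-1])
k=[u for u in range(270,370) if P[3,u,2]>.05];print(k[0],k[-1])
E
python3 -m inch '[[0,0,0,0,0,0,0],[0,0,0,0,0,0,0],[0,0,0,0,0,0,0],[0,0,0,0,0,0,0],[0,0,0,0,0,0,0],[0,0,0,0,0,0,0],[0,0,0,0,0,0,0],[0,0,0,0,0,0,0]]' 50; python3 st.py
```

```text
[ 0.51940572 -0.34626815  0.063     ] [-0.02601757  0.04973142  0.00027554]
[[ 0.5237 -0.3473  0.0598]
 [ 0.5228 -0.3471  0.06  ]
 [ 0.5218 -0.3468  0.0598]
 [ 0.5208 -0.3465  0.06  ]
 [ 0.5198 -0.3462  0.0602]
 [ 0.5188 -0.3459  0.0601]
 [ 0.5181 -0.3457  0.0614]
 [ 0.5174 -0.3455  0.0634]
 [ 0.5165 -0.3453  0.064 ]
 [ 0.5154 -0.3449  0.0633]]
298 336
310 324
309 324
t: 8.75
position: [0.4713, -0.3317, 0.0357]
tool_rot: [1.414, 1.063, -1.414]
force: [-0.2, -0.6, 1.0]
width: 0.0264
t 8.75 pos [ 0.4713 -0.3317  0.0357] yaw -16.13 pitch(tooly z) -0.0 roll -0.0 F [-0.15 -0.57  0.97] Ftool [-0.97  0.01  0.59] Mt [ 0.05  0.04 -0.03] w 0.0264
fixture: x -463.6 right -86.7 toe nominal x -258.6
```

```bash
python3 -m inch '[[0,0,0,0,0,0,0],[0,0,0,0,0,0,0],[0,0,0,0,0,0,0],[0,0,0,0,0,0,0],[0,0,0,0,0,0,0]]' 50; python3 st.py
```

```text
t: 9.25
position: [0.4713, -0.3317, 0.0357]
tool_rot: [1.414, 1.063, -1.414]
force: [0.5, 0.5, -0.4]
width: 0.0131
t 9.25 pos [ 0.4713 -0.3317  0.0357] yaw -16.14 pitch(tooly z) -0.0 roll -0.0 F [ 0.49  0.49 -0.39] Ftool [ 0.39  0.33 -0.61] Mt [-0.07  0.01 -0.04] w 0.0131
fixture: x -463.5 right -86.7 toe nominal x -258.5
```

```bash
python3 -m inch '[[-0.005,0,0,0,0,0,0],[-0.01,0,0,0,0,0,0],[-0.02,0,0,0,0,0,0],[-0.025,0,0,0,0,0,0],[-0.025,0,0,0,0,0,0],[-0.025,0,0,0,0,0,0],[-0.02,0,0,0,0,0,0],[-0.01,0,0,0,0,0,0],[0,0,0,0,0,0,0],[0,0,0,0,0,0,0]]' 50; python3 st.py
python3 - <<'E'
from h import *
from plant import *
a=[]
for n in ("wrist","scene","top"):
    c=read_camera(n);np.savez(n+"5.npz",**c)
    a.append(c["color"])
w=a[0]; sc=cv2.resize(a[1][150:310,150:350],(640,512),interpolation=cv2.INTER_CUBIC);
cv2.imwrite("pics/w5.png",w);cv2.imwrite("pics/s5.png",sc)
E
```

```text
t: 10.25
position: [0.4711, -0.3315, 0.175]
tool_rot: [1.414, 1.064, -1.414]
force: [0.7, 0.1, -0.5]
width: 0.0131
t 10.25 pos [ 0.4711 -0.3315  0.175 ] yaw -16.14 pitch(tooly z) -0.06 roll -0.03 F [ 0.71  0.08 -0.5 ] Ftool [ 0.5   0.67 -0.27] Mt [ 0.05  0.05 -0.07] w 0.0131
fixture: x -463.3 right -87.0 toe nominal x -258.3
```

View pics/w5.png

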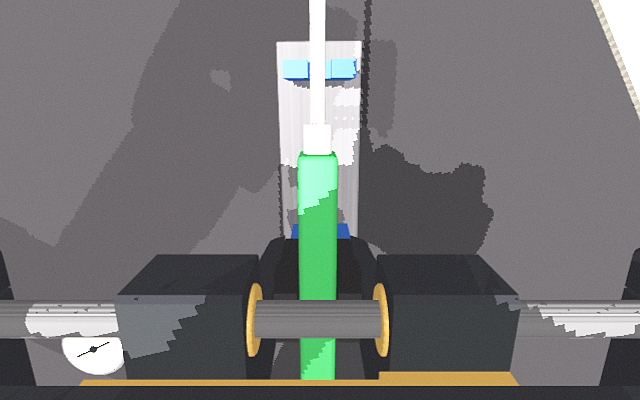

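View pics/s5.png

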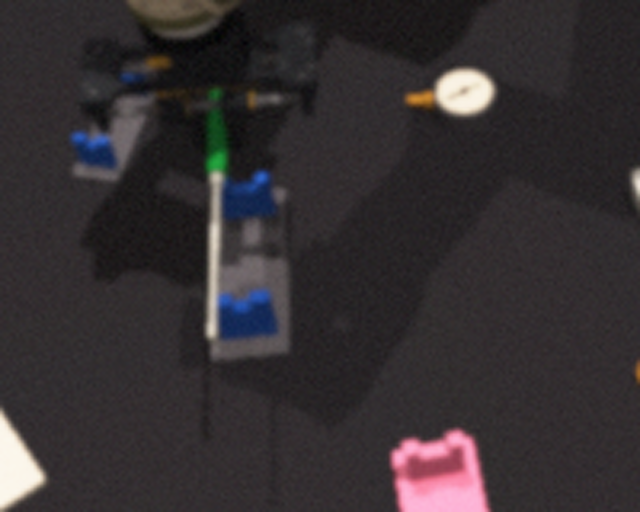

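```bash
cat > tilt.py <<'E'
from h import *
def tilt(c,pos,M):
    P=cloud(c);Q=(P-pos)@M   # tool coords: x down,y fwd,z
    H=Q[160:235,306:330].reshape(-1,3);S=Q[2:118,313:321].reshape(-1,3)
    H=H[np.abs(H[:,0]+.027)<.012];S=S[np.abs(S[:,0]+.0215)<.02]
    ph=np.polyfit(H[:,1],-H[:,0],1);ps=np.polyfit(S[:,1],-S[:,0],1)
    k=[u for u in range(250,390) if abs(Q[200,u,0]+.027)<.012];k2=[u for u in range(250,390) if abs(Q[60,u,0]+.0215)<.012];k3=[u for u in range(250,390) if abs(Q[3,u,0]+.0215)<.012]
    print("handle pitch %.2f deg top@0 %.4f | shank pitch %.2f  axis@0 %.4f axis@205 %.4f"%(np.degrees(np.arctan(ph[0])),ph[1],np.degrees(np.arctan(ps[0])),ps[1]-.0025,np.polyval(ps,.205)-.0025),"cols",k[0],k[-1],k2[0],k2[-1],k3[0],k3[-1])
if __name__=="__main__":
    from plant import *
    s=read_state();tilt(read_camera("wrist"),s["position"],R.from_rotvec(s["tool_rot"]).as_matrix())
E
python3 - <<'E'
from tilt import *
M=R.from_rotvec([1.414,1.063,-1.414]).as_matrix()
tilt(dict(np.load("wrist4.npz")),np.array([.4716,-.3322,.0366]),M);tilt(dict(np.load("wrist5.npz")),np.array([.4711,-.3315,.175]),M)
E
```

```text
handle pitch 0.15 deg top@0 0.0265 | shank pitch 0.08  axis@0 0.0184 axis@205 0.0187 cols 298 336 250 389 309 324
handle pitch -0.28 deg top@0 0.0274 | shank pitch -0.16  axis@0 0.0191 axis@205 0.0185 cols 298 337 310 324 310 325
```

```bash
python3 -m inch '[[-0.002,0.002,-0.015,0,0,0,0],[-0.002,0.004,-0.028,0,0,0,0],[-0.002,0.004,-0.03,0,0,0,0],[-0.002,0.004,-0.03,0,0,0,0],[-0.002,0.004,-0.03,0,0,0,0],[0,0.004,-0.03,0,0,0,0],[0,0.004,-0.03,0,0,0,0],[0,0.004,-0.03,0,0,0,0],[0,0.0025,-0.018,0,0,0,0],[0,0,0,0,0,0,0]]' 50; python3 -m inch '[[0,0,0,-0.06,0,0,0],[0,0,0,-0.12,0,0,0],[0,0,0,-0.14,0,0,0],[0,0,0,-0.14,0,0,0],[0,0,0,-0.14,0,0,0],[0,0,0,-0.14,0,0,0],[0,0,0,-0.14,0,0,0],[0,0,0,-0.14,0,0,0],[0,0,0,-0.14,0,0,0],[0,0,0,-0.14,0,0,0],[0,0,0,-0.14,0,0,0],[0,0,0,-0.14,0,0,0]]'; python3 -m inch '[[0,0,0,-0.12,0,0,0],[0,0,0,-0.07,0,0,0],[0,0,0,-0.03,0,0,0],[0,0,0,0,0,0,0],[0,0,0,0,0,0,0],[0,0,0,0,0,0,0]]'; python3 st.py
```

```text
t: 11.4
position: [0.57, -0.1063, 0.1855]
tool_rot: [1.412, 1.065, -1.411]
force: [-0.4, 0.0, -1.0]
width: 0.0126
t: 12.6
position: [0.5692, -0.1095, 0.1856]
tool_rot: [0.21, 1.561, -0.21]
force: [-0.2, -0.5, -0.0]
width: 0.0131
t: 13.2
position: [0.5695, -0.1093, 0.1857]
tool_rot: [0.042, 1.57, -0.042]
force: [-0.1, -0.2, -1.1]
width: 0.0133
t 13.2 pos [ 0.5695 -0.1093  0.1857] yaw 86.93 pitch(tooly z) -0.0 roll 0.0 F [-0.08 -0.2  -1.09] Ftool [ 1.09 -0.2  -0.07] Mt [-0.01 -0.07 -0.05] w 0.0133
fixture: x -236.4 right -0.3 toe nominal x -31.4
```

```bash
python3 -m inch '[[0.015,0,0.0003,0,0,0,0],[0.025,0,0,0,0,0,0],[0.025,0,0,0,0,0,0],[0.025,0,0,0,0,0,0],[0.02,0,0,0,0,0,0],[0.01,0,0,0,0,0,0],[0.005,0,0,0,0,0,0],[0,0,0,0,0,0,0],[0,0,0,0,0,0,0]]' 50; python3 st.py; python3 tilt.py
python3 - <<'E'
from h import *
from plant import *
for n,(u0,v0,u1,v1) in {"scene":(330,160,450,250),"top":(200,150,330,215)}.items():
    c=read_camera(n);np.savez(n+"6.npz",**c)
    cv2.imwrite(f"pics/{n}6.png",cv2.resize(c["color"][v0:v1,u0:u1],(0,0),fx=6,fy=6,interpolation=cv2.INTER_CUBIC))
E
```

```text
t: 14.1
position: [0.5703, -0.1094, 0.0616]
tool_rot: [0.041, 1.569, -0.042]
force: [0.6, -0.6, -1.3]
width: 0.0134
t 14.1 pos [ 0.5703 -0.1094  0.0616] yaw 86.99 pitch(tooly z) -0.03 roll 0.08 F [ 0.57 -0.56 -1.3 ] Ftool [ 1.3  -0.53  0.6 ] Mt [-0.07 -0.1  -0.08] w 0.0134
fixture: x -236.4 right 0.5 toe nominal x -31.4
handle pitch -0.23 deg top@0 0.0275 | shank pitch -0.39  axis@0 0.0195 axis@205 0.0181 cols 298 337 310 324 310 325
```

View pics/scene6.png

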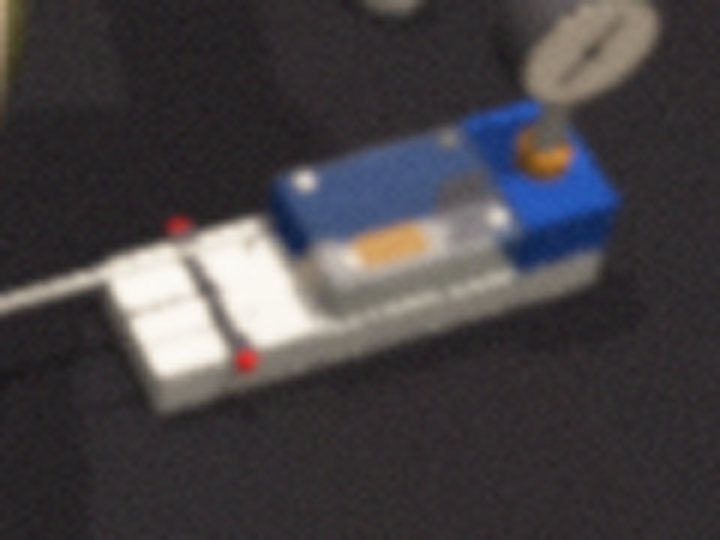

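View pics/top6.png

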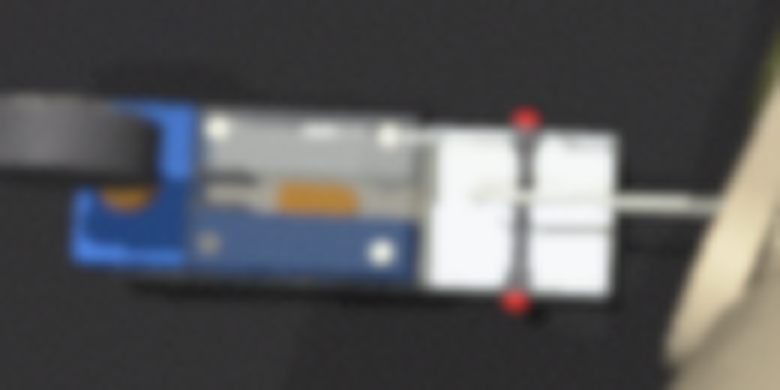

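```bash
python3 - <<'E'
from h import *
from plant import *
c=dict(np.load("top6.npz"));s=read_state();M=R.from_rotvec(s["tool_rot"]).as_matrix();p=s["position"]
g=cv2.cvtColor(c["color"],cv2.COLOR_BGR2GRAY).astype(float)
for a in (.09,.1,.11):
    w=p+M@np.array([-.0185,a,0]);u,v=proj(c,w);U=int(round(u))
    col=g[int(v)-4:int(v)+6,U];r=np.arange(int(v)-4,int(v)+6);wt=np.clip(col-np.median(col)-8,0,None);print(a,round(u,1),"pred v",round(v+ (U-u)*0.064,2),"meas",(wt*r).sum()/wt.sum())
w=p+M@np.array([-.0185,.205,0]);print("tip pred",proj(c,w))
# key in same image
hsv=cv2.cvtColor(c["color"],cv2.COLOR_BGR2HSV);m=cv2.inRange(hsv,(8,100,60),(25,255,255))>0;m[:,:240]=0;m[:,265:]=0;m[:170]=0;m[200:]=0
v,u=np.where(m);print("key px",u.mean(),v.mean(),px(c,u.mean(),v.mean(),.036))
E
```

```text
0.09 318.9 pred v 184.13 meas 188.4367816091954
0.1 315.4 pred v 183.91 meas 183.7469586374696
0.11 311.9 pred v 183.77 meas 183.46428571428572
tip pred [278.66208182 182.0615512 ]
key px 252.14893617021278 182.5744680851064 [0.58595999 0.17987712 0.036     ]
```

```bash
python3 -m inch '[[0.008,0,-0.0003,0,0,0,0],[0.01,0,0,0,0,0,0],[0.005,0,0,0,0,0,0],[0,0,0,0,0,0,0],[0,0,0,0,0,0,0],[0,0,0,0,0,0,0]]' 50; python3 st.py;  python3 tilt.py
```

```text
t: 14.85
position: [0.5697, -0.1093, 0.0379]
tool_rot: [0.041, 1.57, -0.041]
force: [0.0, 0.0, -0.0]
width: 0.0131
t 14.85 pos [ 0.5697 -0.1093  0.0379] yaw 87.0 pitch(tooly z) -0.01 roll 0.03 F [ 0.01  0.01 -0.03] Ftool [0.03 0.01 0.01] Mt [-0.03 -0.06 -0.09] w 0.0131
fixture: x -236.3 right -0.1 toe nominal x -31.3
handle pitch -0.37 deg top@0 0.0276 | shank pitch -0.29  axis@0 0.0194 axis@205 0.0183 cols 298 337 310 324 310 325
```

```bash
python3 -m inch '[[0,0.006,0,0,0,0,0],[0,0.01,0,0,0,0,0],[0,0.01,0,0,0,0,0],[0,0.01,0,0,0,0,0],[0,0.005,0,0,0,0,0],[0,0,0,0,0,0,0],[0,0,0,0,0,0,0]]' 50; python3 st.py;python3 - <<'E'
from h import *
from plant import *
a=[]
for n,(u0,v0,u1,v1) in {"scene":(360,175,440,225),"top":(230,160,310,210)}.items():
    c=read_camera(n);np.savez(n+"7.npz",**c)
    a.append(cv2.resize(c["color"][v0:v1,u0:u1],(480,300),interpolation=cv2.INTER_CUBIC))
cv2.imwrite(f"pics/st7.png",np.vstack(a))
E
```

```text
t: 15.6
position: [0.5717, -0.0683, 0.0377]
tool_rot: [0.041, 1.57, -0.041]
force: [1.0, -0.2, -0.2]
width: 0.0129
t 15.6 pos [ 0.5717 -0.0683  0.0377] yaw 87.01 pitch(tooly z) -0.01 roll 0.0 F [ 1.   -0.17 -0.24] Ftool [ 0.24 -0.12  1.01] Mt [ 0.02 -0.11 -0.06] w 0.0129
fixture: x -195.3 right -0.2 toe nominal x 9.7
```

View pics/st7.png

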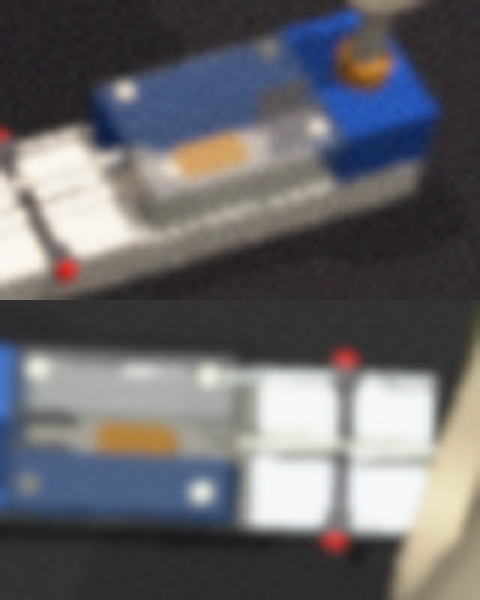

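```bash
python3 -m inch '[[0,0.008,0.0001,0,0,0,0],[0,0.01,0,0,0,0,0],[0,0.01,0,0,0,0,0],[0,0.007,0,0,0,0,0],[0,0,0,0,0,0,0]]' 50; python3 st.py; python3 tilt.py
```

```text
t: 16.2
position: [0.5736, -0.0321, 0.0377]
tool_rot: [0.04, 1.571, -0.04]
force: [-1.0, -0.8, -1.3]
width: 0.0127
t 16.2 pos [ 0.5736 -0.0321  0.0377] yaw 87.08 pitch(tooly z) 0.01 roll -0.0 F [-1.01 -0.75 -1.29] Ftool [ 1.29 -0.8  -0.97] Mt [-0.02 -0.07 -0.07] w 0.0127
fixture: x -159.1 right -0.2 toe nominal x 45.9
handle pitch -0.27 deg top@0 0.0275 | shank pitch -0.38  axis@0 0.0195 axis@205 0.0181 cols 298 337 310 324 310 325
```

```bash
python3 -m inch '[[0,0.008,0.0001,0,0,0,0],[0,0.01,0,0,0,0,0],[0,0.01,0,0,0,0,0],[0,0.007,0,0,0,0,0],[0,0,0,0,0,0,0],[0,0,0,0,0,0,0]]' 50; python3 st.py; python3 tilt.py; python3 - <<'E'
from h import *
from plant import *
a=[]
for n,(u0,v0,u1,v1) in {"scene":(360,175,440,225),"top":(230,160,310,210)}.items():
    c=read_camera(n);np.savez(n+"8.npz",**c)
    a.append(cv2.resize(c["color"][v0:v1,u0:u1],(480,300),interpolation=cv2.INTER_CUBIC))
cv2.imwrite(f"pics/st8.png",np.vstack(a))
c=read_camera("wrist");np.savez("wrist8.npz",**c);cv2.imwrite("pics/w8.png",c["color"])
E
```

```text
t: 16.85
position: [0.5756, 0.0017, 0.0377]
tool_rot: [0.041, 1.57, -0.041]
force: [-0.7, -0.1, -2.5]
width: 0.0129
t 16.85 pos [0.5756 0.0017 0.0377] yaw 87.02 pitch(tooly z) -0.01 roll 0.0 F [-0.65 -0.12 -2.49] Ftool [ 2.49 -0.16 -0.64] Mt [ 0.03 -0.1  -0.07] w 0.0129
fixture: x -125.2 right -0.0 toe nominal x 79.8
handle pitch -0.27 deg top@0 0.0275 | shank pitch -0.14  axis@0 0.0191 axis@205 0.0186 cols 298 337 310 324 310 325
```

View pics/st8.png

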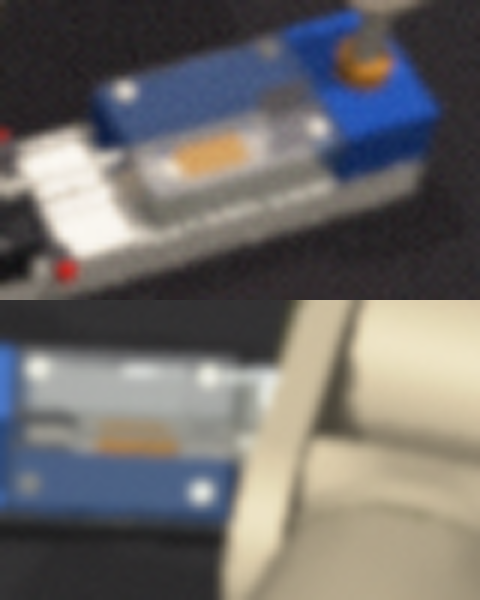

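View pics/w8.png

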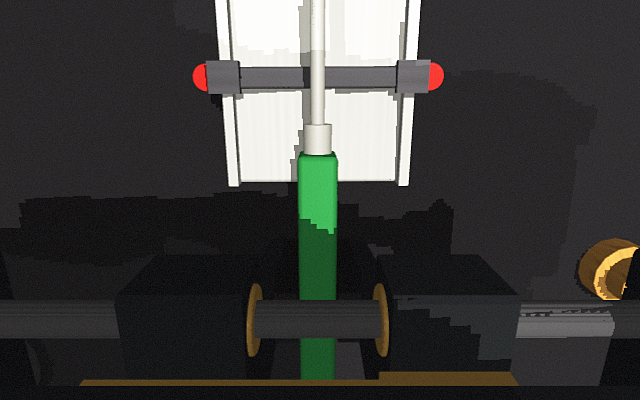

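```bash
for i in 1 2; do python3 -m inch '[[0,0,0,0,0,0,0]]' 50 | grep force; done
```

```text
force: [-0.4, 0.0, -1.1]
force: [0.6, -0.4, 0.1]
```

```bash
cat > fz.py <<'E'
from h import *
from plant import *
import sys
F=[];
for i in range(int(sys.argv[1]) if len(sys.argv)>1 else 6):
    s=read_state();F.append(np.r_[s["force"],s["moment"]]);read_camera("wrist")
s=read_state();F.append(np.r_[s["force"],s["moment"]])
F=np.array(F);M=R.from_rotvec(s["tool_rot"]).as_matrix();f=F.mean(0)
m=np.array([.5821,.1267]);d=np.array([.0521,.9986]);n=np.array([.9986,-.0521]);p=s["position"][:2]-m
print("t %.2f"%s["t"],"F slot-along %.2f right %.2f up %.2f"%(f[:2]@d,f[:2]@n,f[2]),"sd",F.std(0)[:3].round(2),"Mtool",np.round(M.T@f[3:],3),"| TCP x %.1f toe %.1f right %.1f z %.2f mm pitch %.2f yaw %.2f w %.4f"%(p@d*1e3,p@d*1e3+205,p@n*1e3,s["position"][2]*1e3,np.degrees(np.arcsin(M[2,1])),np.degrees(np.arctan2(M[1,1],M[0,1])),s["width"]))
E
python3 fz.py; python3 -m inch '[[0.004,0,0,0,0,0,0],[0.004,0,0,0,0,0,0],[0,0,0,0,0,0,0]]' 50 |grep -E "force|pos"; python3 fz.py
```

```text
t 17.55 F slot-along -0.16 right 0.08 up -1.04 sd [0.45 0.44 0.57] Mtool [ 0.004 -0.084 -0.072] | TCP x -125.3 toe 79.7 right -0.1 z 37.72 mm pitch -0.00 yaw 87.00 w 0.0129
position: [0.5751, 0.0017, 0.0289]
force: [0.2, 0.3, -0.7]
t 18.15 F slot-along 0.00 right 0.06 up -1.10 sd [0.48 0.62 0.43] Mtool [-0.024 -0.096 -0.092] | TCP x -125.3 toe 79.7 right 0.0 z 29.82 mm pitch -0.00 yaw 87.00 w 0.0131
```

```bash
python3 -m inch '[[0.0015,0,0,0,0,0,0],[0,0,0,0,0,0,0]]' 50 |grep -E "force"; python3 fz.py 4;python3 -m inch '[[0.0007,0,0,0,0,0,0],[0,0,0,0,0,0,0]]' 50 |grep -E "force"; python3 fz.py 4
```

```text
force: [-0.4, 0.3, -0.8]
t 18.55 F slot-along 0.27 right 0.08 up -0.75 sd [0.41 0.23 0.4 ] Mtool [ 0.008 -0.068 -0.077] | TCP x -125.3 toe 79.7 right -0.0 z 28.23 mm pitch -0.00 yaw 87.00 w 0.0133
force: [0.5, -0.3, -0.8]
t 18.95 F slot-along -0.39 right -0.04 up -0.77 sd [0.73 0.42 0.33] Mtool [-0.008 -0.101 -0.072] | TCP x -125.3 toe 79.7 right -0.0 z 27.52 mm pitch 0.00 yaw 87.00 w 0.0131
```

```bash
python3 -m inch '[[0.0006,0,0,0,0,0,0],[0,0,0,0,0,0,0]]' 50 |grep -E "force"; python3 fz.py 4;python3 -m inch '[[0.0006,0,0,0,0,0,0],[0,0,0,0,0,0,0]]' 50 |grep -E "force"; python3 fz.py 4; python3 tilt.py
```

```text
force: [-1.2, 0.7, -1.5]
t 19.35 F slot-along 0.08 right -0.32 up -1.04 sd [0.52 0.32 0.3 ] Mtool [ 0.016 -0.07  -0.059] | TCP x -125.3 toe 79.7 right -0.0 z 26.92 mm pitch 0.00 yaw 86.99 w 0.0128
force: [-1.0, -1.2, -0.2]
t 19.75 F slot-along -0.09 right -0.04 up -0.54 sd [0.78 0.66 0.38] Mtool [-0.03  -0.103 -0.067] | TCP x -125.3 toe 79.7 right -0.0 z 26.34 mm pitch 0.00 yaw 87.00 w 0.0132
handle pitch -0.04 deg top@0 0.0276 | shank pitch 0.09  axis@0 0.0193 axis@205 0.0196 cols 298 337 310 324 310 325
```

```bash
python3 -m inch '[[0.001,0,0,0,0,0,0],[0,0,0,0,0,0,0]]' 50 |grep -E "force"; python3 fz.py 4; python3 tilt.py;python3 -m inch '[[0.001,0,0,0,0,0,0],[0,0,0,0,0,0,0]]' 50 |grep -E "force"; python3 fz.py 5; python3 tilt.py
```

```text
force: [0.3, 0.1, -0.9]
t 20.20 F slot-along -0.40 right 0.31 up -0.55 sd [0.32 0.38 0.39] Mtool [ 0.01  -0.082 -0.031] | TCP x -125.3 toe 79.7 right -0.0 z 25.32 mm pitch 0.00 yaw 87.00 w 0.0135
handle pitch 0.53 deg top@0 0.0274 | shank pitch 0.23  axis@0 0.0195 axis@205 0.0203 cols 298 337 310 324 310 325
force: [-0.5, 0.1, 0.4]
t 20.70 F slot-along -0.17 right -0.30 up -0.14 sd [0.36 0.27 0.48] Mtool [-0.014 -0.095 -0.017] | TCP x -125.3 toe 79.7 right -0.0 z 24.35 mm pitch -0.00 yaw 87.00 w 0.0130
handle pitch 0.47 deg top@0 0.0276 | shank pitch 0.70  axis@0 0.0193 axis@205 0.0218 cols 298 337 310 324 310 324
```

```bash
python3 -m inch '[[-0.001,0,0,0,0,-0.015,0],[-0.001,0,0,0,0,-0.015,0],[0,0,0,0,0,0,0]]' 50 |grep -E "force"; python3 fz.py 6; python3 tilt.py
```

```text
force: [0.2, -0.4, 0.0]
t 21.35 F slot-along 0.50 right 0.15 up 0.59 sd [0.13 0.49 0.34] Mtool [ 0.018 -0.096  0.318] | TCP x -125.1 toe 79.9 right -0.1 z 26.29 mm pitch -1.70 yaw 87.00 w 0.0132
handle pitch 1.63 deg top@0 0.0276 | shank pitch 1.73  axis@0 0.0194 axis@205 0.0256 cols 298 337 310 325 310 325
```

```bash
python3 -m inch '[[0,-0.002,0,0,0,-0.01,0],[0.0001,-0.003,0,0,0,0,0],[0,0,0,0,0,0,0]]' 50 |grep -E "force"; python3 fz.py 4; python3 -m inch '[[0.0001,-0.003,0,0,0,0,0],[0,0,0,0,0,0,0]]' 50 |grep -E "force"; python3 fz.py 4
```

```text
force: [-0.7, -0.6, 1.5]
t 21.90 F slot-along -0.92 right -0.02 up 1.17 sd [0.48 0.42 0.27] Mtool [-0.03  -0.063  0.117] | TCP x -130.5 toe 74.5 right 0.0 z 26.44 mm pitch -2.31 yaw 86.99 w 0.0130
force: [-0.1, -0.1, 1.1]
t 22.30 F slot-along -1.39 right -0.22 up 1.12 sd [0.34 0.8  0.29] Mtool [-0.026 -0.066  0.136] | TCP x -133.4 toe 71.6 right -0.0 z 26.44 mm pitch -2.30 yaw 87.00 w 0.0130
```

```bash
python3 -m inch '[[0.0001,-0.003,0,0,0,0,0],[0.0001,-0.003,0,0,0,0,0],[0,0,0,0,0,0,0]]' 50 |grep -E "force"; python3 fz.py 4;  python3 - <<'E'
from h import *
from plant import *
a=[]
for n,(u0,v0,u1,v1) in {"scene":(360,175,440,225),"top":(230,160,310,210)}.items():
    c=read_camera(n);np.savez(n+"9.npz",**c)
    a.append(cv2.resize(c["color"][v0:v1,u0:u1],(480,300),interpolation=cv2.INTER_CUBIC))
cv2.imwrite(f"pics/st9.png",np.vstack(a))
for k in (8,9):
    c=dict(np.load(f"scene{k}.npz"));hsv=cv2.cvtColor(c["color"],cv2.COLOR_BGR2HSV);m=cv2.inRange(hsv,(8,90,60),(25,255,255))>0;m[:,:370]=0;m[:,416:]=0;m[:185]=0;m[220:]=0
    v,u=np.where(m);print(k,len(u),u.mean(),v.mean(),px(c,u.mean(),v.mean(),.036))
E
```

```text
force: [0.4, -0.9, 1.5]
t 22.80 F slot-along -1.16 right -0.25 up 0.92 sd [0.49 0.47 0.5 ] Mtool [ 0.01  -0.103  0.122] | TCP x -139.5 toe 65.5 right -0.0 z 26.50 mm pitch -2.31 yaw 86.99 w 0.0131
8 50 394.64 200.48 [0.58811539 0.17877881 0.036     ]
9 25 393.64 201.44 [0.59030537 0.17400706 0.036     ]
```

View pics/st9.png

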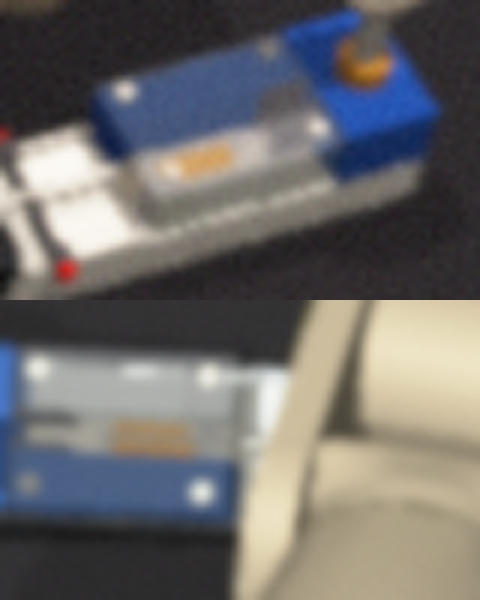

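```bash
python3 -m inch '[[0,0.0015,0,0,0,0,0],[0,0,0,0,0,0,0]]' 50 |grep -E "force"; python3 fz.py 5;python3 -m inch '[[0,-0.0015,0,0,0,0,0],[0,0,0,0,0,0,0]]' 50 |grep -E "force"; python3 fz.py 5
```

```text
force: [-0.3, 1.0, 1.8]
t 23.35 F slot-along 1.41 right -0.10 up 1.05 sd [0.57 0.59 0.41] Mtool [-0.003 -0.083  0.483] | TCP x -137.6 toe 67.4 right -0.1 z 26.37 mm pitch -2.28 yaw 87.00 w 0.0135
force: [0.9, -0.6, 0.9]
t 23.80 F slot-along -0.97 right -0.04 up 1.04 sd [0.54 0.37 0.24] Mtool [-0.002 -0.06   0.198] | TCP x -139.5 toe 65.5 right -0.0 z 26.48 mm pitch -2.31 yaw 86.99 w 0.0134
```

```bash
for i in 1; do python3 -m inch '[[0.0001,-0.003,0,0,0,0,0],[0.0001,-0.003,0,0,0,0,0]]' 50 |grep -E "force"; python3 -m inch '[[0.0001,-0.003,0,0,0,0,0]]' 50 |grep -E "force"; python3 -m inch '[[0.0001,-0.003,0,0,0,0,0]]' 50 |grep -E "force";python3 -m inch '[[0.0001,-0.003,0,0,0,0,0]]' 50 |grep -E "force";python3 -m inch '[[0.0001,-0.003,0,0,0,0,0]]' 50 |grep -E "force"; python3 fz.py 3; python3 tilt.py; done
```

```text
force: [0.1, 1.6, 0.9]
force: [0.5, 6.4, 1.2]
force: [0.4, 6.2, 1.9]
force: [0.6, 4.5, 0.4]
force: [-0.8, 5.0, 0.9]
t 24.55 F slot-along 2.35 right -0.16 up 0.79 sd [0.58 1.56 0.06] Mtool [ 0.012 -0.096  0.71 ] | TCP x -157.4 toe 47.6 right -0.1 z 26.58 mm pitch -2.29 yaw 86.99 w 0.0130
handle pitch 2.10 deg top@0 0.0276 | shank pitch 2.20  axis@0 0.0194 axis@205 0.0273 cols 298 336 310 324 310 378
```

```bash
R4='x'; python3 -m inch '[[0.0002,-0.003,0,0,0,0,0],[0.0001,-0.003,0,0,0,0,0],[0.0001,-0.003,0,0,0,0,0]]' 50 |grep -E "force";  python3 -m inch '[[0.0002,-0.003,0,0,0,0,0],[0.0001,-0.003,0,0,0,0,0]]' 50 |grep -E "force"; python3 -m inch '[[0.0002,-0.003,0,0,0,0,0],[0.0001,-0.003,0,0,0,0,0]]' 50 |grep -E "force"; python3 fz.py 3;python3 -m inch '[[0.0001,-0.002,0,0,0,0,0],[0.0001,-0.002,0,0,0,0,0]]' 50 |grep -E "force"; python3 -m inch '[[0.0001,-0.002,0,0,0,0,0],[0.0001,-0.002,0,0,0,0,0]]' 50 |grep -E "force"; python3 fz.py 3
```

```text
force: [0.7, 4.7, 0.7]
force: [1.2, 5.4, 1.0]
force: [0.8, 4.6, 1.6]
t 25.45 F slot-along 2.24 right 0.28 up 1.18 sd [0.29 1.43 0.47] Mtool [ 0.004 -0.099  0.716] | TCP x -178.7 toe 26.3 right -0.0 z 26.44 mm pitch -2.31 yaw 86.99 w 0.0129
force: [0.4, 5.5, 0.8]
force: [0.3, 4.5, 0.8]
t 26.00 F slot-along 2.49 right 0.07 up 0.65 sd [0.18 1.24 0.28] Mtool [ 0.003 -0.066  0.642] | TCP x -186.7 toe 18.3 right 0.0 z 26.41 mm pitch -2.32 yaw 86.99 w 0.0131
```

```bash
python3 -m inch '[[0.0001,-0.002,0,0,0,0,0],[0.0001,-0.002,0,0,0,0,0]]' 50 |grep -E "force"; python3 -m inch '[[0.0001,-0.002,0,0,0,0,0],[0.0001,-0.002,0,0,0,0,0]]' 50 |grep -E "force"; python3 fz.py 3; python3 - <<'E'
from h import *
from plant import *
a=[]
for n,(u0,v0,u1,v1) in {"scene":(350,175,430,225),"top":(230,160,310,210)}.items():
    c=read_camera(n);np.savez(n+"10.npz",**c)
    a.append(cv2.resize(c["color"][v0:v1,u0:u1],(480,300),interpolation=cv2.INTER_CUBIC))
cv2.imwrite(f"pics/st10.png",np.vstack(a))
E
```

```text
force: [0.2, 2.5, -0.1]
force: [0.1, 1.3, 1.0]
t 26.55 F slot-along -0.74 right 0.17 up 0.96 sd [0.49 1.18 0.15] Mtool [ 0.014 -0.047  0.246] | TCP x -194.9 toe 10.1 right 0.0 z 26.35 mm pitch -2.33 yaw 86.99 w 0.0132
```

View pics/st10.png

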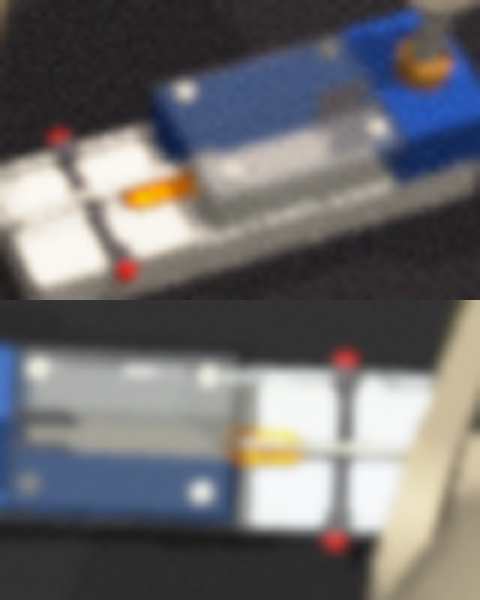

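```bash
python3 -m inch '[[0.0001,-0.002,0,0,0,0,0],[0.0001,-0.002,0,0,0,0,0],[0.0001,-0.002,0,0,0,0,0],[0.0001,-0.002,0,0,0,0,0]]' 50 |grep -E "force"; python3 -m inch '[[0,-0.001,0,0,0,0,0],[0,-0.001,0,0,0,0,0]]' 50 |grep -E "force"; python3 -m inch '[[0,-0.001,0,0,0,0,0]]' 50 |grep -E "force"; python3 fz.py 3
```

```text
force: [0.3, 1.3, 1.2]
force: [0.2, 1.8, 1.1]
force: [0.7, 1.7, 0.3]
t 27.50 F slot-along 0.49 right 0.08 up 0.78 sd [0.54 0.82 0.41] Mtool [-0.009 -0.071  0.378] | TCP x -205.6 toe -0.6 right -0.0 z 26.36 mm pitch -2.31 yaw 87.00 w 0.0136
```

```bash
python3 -m inch '[[0,-0.001,0,0,0,0,0]]' 50 |grep -E "force";python3 -m inch '[[0,-0.0007,0,0,0,0,0]]' 50 |grep -E "force"; python3 fz.py 3
```

```text
force: [-0.2, 1.2, 1.1]
force: [0.7, 1.6, 0.6]
t 27.85 F slot-along 0.26 right 0.40 up 1.20 sd [0.16 0.8  0.6 ] Mtool [-0.007 -0.085  0.454] | TCP x -207.1 toe -2.1 right -0.1 z 26.39 mm pitch -2.30 yaw 87.00 w 0.0131
```

```bash
for k in 1; do python3 -m inch '[[0,-0.0007,0,0,0,0,0]]' 50 |grep -E "force";python3 -m inch '[[0,-0.0007,0,0,0,0,0]]' 50 |grep -E "force"; python3 -m inch '[[0,-0.0007,0,0,0,0,0]]' 50 |grep -E "force"; done; python3 fz.py 3
```

```text
force: [-0.1, 1.9, 0.6]
force: [-1.0, 1.5, 1.0]
force: [0.6, 5.3, 1.4]
t 28.30 F slot-along 4.07 right 0.20 up 0.94 sd [0.57 0.77 0.53] Mtool [ 0.015 -0.095  0.874] | TCP x -208.9 toe -3.9 right -0.1 z 26.38 mm pitch -2.27 yaw 87.00 w 0.0135
```

```bash
python3 -m inch '[[0,-0.0005,0,0,0,0,0],[0,0,0,0,0,0,0]]' 50 |grep -E "force"; python3 fz.py 3; 
```

```text
force: [-0.2, 6.2, 0.7]
t 28.65 F slot-along 5.98 right -0.34 up 0.99 sd [0.11 0.29 0.38] Mtool [-0.005 -0.103  1.16 ] | TCP x -209.1 toe -4.1 right -0.2 z 26.35 mm pitch -2.25 yaw 87.00 w 0.0131
```

```bash
python3 -m inch '[[0,-0.0005,0,0,0,0,0],[0,0,0,0,0,0,0],[0,0,0,0,0,0,0]]' 50 |grep -E "force"; python3 fz.py 6; python3 tilt.py; python3 - <<'E'
from h import *
from plant import *
a=[]
for n,(u0,v0,u1,v1) in {"scene":(350,175,430,225),"top":(230,160,310,210)}.items():
    c=read_camera(n);np.savez(n+"11.npz",**c)
    a.append(cv2.resize(c["color"][v0:v1,u0:u1],(480,300),interpolation=cv2.INTER_CUBIC))
cv2.imwrite(f"pics/st11.png",np.vstack(a))
E
```

```text
force: [0.8, 8.1, 0.2]
t 29.25 F slot-along 7.50 right -0.14 up 0.72 sd [0.33 0.45 0.71] Mtool [ 0.02  -0.109  1.437] | TCP x -209.2 toe -4.2 right -0.3 z 26.29 mm pitch -2.22 yaw 87.00 w 0.0127
handle pitch 2.16 deg top@0 0.0276 | shank pitch 2.30  axis@0 0.0193 axis@205 0.0276 cols 298 337 310 325 310 325
```

View pics/st11.png

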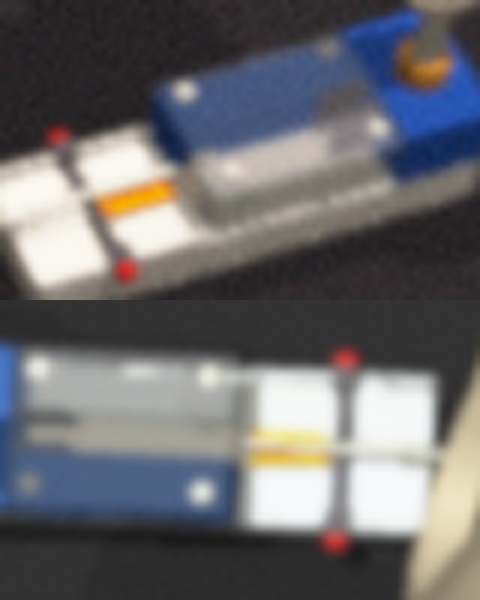

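```bash
python3 -m inch '[[0,-0.00015,0,0,0,0,0],[0,0,0,0,0,0,0],[0,0,0,0,0,0,0],[0,0,0,0,0,0,0],[0,0,0,0,0,0,0],[0,0,0,0,0,0,0],[0,0,0,0,0,0,0],[0,0,0,0,0,0,0]]' 50 |grep -E "force"; python3 fz.py 8
```

```text
force: [0.7, 8.1, 0.5]
t 30.60 F slot-along 8.35 right 0.53 up 0.92 sd [0.51 0.42 0.51] Mtool [ 0.046 -0.095  1.525] | TCP x -209.3 toe -4.3 right -0.3 z 26.29 mm pitch -2.21 yaw 87.00 w 0.0132
```

```bash
python3 -m inch '[[0,0.001,0,0,0,0,0],[0,0.001,0,0,0,0,0],[0,0.001,0,0,0,0,0],[0,0.0006,0,0,0,0,0],[0,0,0,0,0,0,0]]' 50 |grep -E "force"; python3 fz.py 4; python3 -m inch '[[0,0,0,0,0,0.01,0],[0,0,0,0,0,0.01,0],[0,0,0,0,0,0.01,0],[0,0,0,0,0,0.009,0],[0,0,0,0,0,0,0]]' 50 |grep -E "force"; python3 fz.py 4; python3 tilt.py
```

```text
force: [-0.1, -0.2, 1.0]
t 31.30 F slot-along -0.79 right 0.03 up 1.25 sd [0.55 0.51 0.37] Mtool [ 0.007 -0.089  0.159] | TCP x -206.8 toe -1.8 right -0.0 z 26.40 mm pitch -2.30 yaw 86.99 w 0.0134
force: [0.2, -0.1, -0.4]
t 32.00 F slot-along -0.17 right 0.29 up -0.32 sd [0.28 0.21 0.15] Mtool [ 0.001 -0.089 -0.031] | TCP x -206.7 toe -1.7 right -0.1 z 26.33 mm pitch -0.06 yaw 87.00 w 0.0131
handle pitch 0.11 deg top@0 0.0275 | shank pitch 0.34  axis@0 0.0191 axis@205 0.0203 cols 298 337 310 324 310 325
```

```bash
python3 -m inch '[[-0.002,0,0,0,0,0,0],[-0.003,0,0,0,0,0,0],[-0.004,0,0,0,0,0,0],[-0.003,0,0,0,0,0,0],[0,0,0,0,0,0,0],[0,0,0,0,0,0,0]]' 50 |grep -E "force"; python3 fz.py 2; python3 tilt.py
```

```text
force: [0.1, 0.1, -0.7]
t 32.75 F slot-along -0.07 right 0.12 up -0.78 sd [0.39 0.15 0.25] Mtool [ 0.   -0.1  -0.06] | TCP x -206.7 toe -1.7 right -0.1 z 38.26 mm pitch -0.05 yaw 87.00 w 0.0131
handle pitch -0.31 deg top@0 0.0275 | shank pitch -0.61  axis@0 0.0198 axis@205 0.0176 cols 298 337 310 324 310 325
```

```bash
python3 -m inch '[[-0.001,-0.004,0,0,0,0,0],[-0.001,-0.008,0,0,0,0,0],[-0.01,-0.005,0,0,0,0,0],[-0.02,0,0,0,0,0,0],[-0.03,0,0,0,0,0,0],[-0.03,0,0,0,0,0,0],[-0.03,0,0,0,0,0,0],[-0.02,0,0,0,0,0,0],[-0.005,0,0,0,0,0,0],[0,0,0,0,0,0,0]]' 50; python3 st.py 0.4713 -0.3317 0.175; python3 tilt.py;  python3 - <<'E'
from h import *
from plant import *
a=[]
for n,(u0,v0,u1,v1) in {"scene":(340,175,420,225),"top":(230,160,310,210)}.items():
    c=read_camera(n);np.savez(n+"12.npz",**c)
    a.append(cv2.resize(c["color"][v0:v1,u0:u1],(480,300),interpolation=cv2.INTER_CUBIC))
cv2.imwrite(f"pics/st12.png",np.vstack(a))
c=read_camera("wrist");cv2.imwrite("pics/w12.png",c["color"])
E
```

```text
t: 33.8
position: [0.5704, -0.0969, 0.1858]
tool_rot: [0.04, 1.57, -0.042]
force: [0.0, 0.1, -1.9]
width: 0.0129
t 33.8 pos [ 0.5704 -0.0969  0.1858] yaw 86.98 pitch(tooly z) -0.08 roll 0.05 F [ 0.02  0.11 -1.88] Ftool [1.88 0.12 0.02] Mt [-0.01 -0.03 -0.08] w 0.0129
to target tool axes [ 0.0111 -0.2397 -0.0866]
fixture: x -223.9 right -0.0 toe nominal x -18.9
handle pitch -0.39 deg top@0 0.0276 | shank pitch -0.22  axis@0 0.0193 axis@205 0.0185 cols 298 337 310 324 310 325
```

View pics/st12.png

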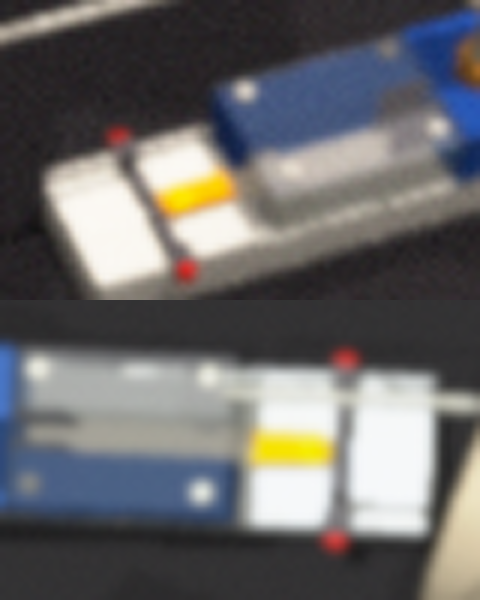

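View pics/w12.png

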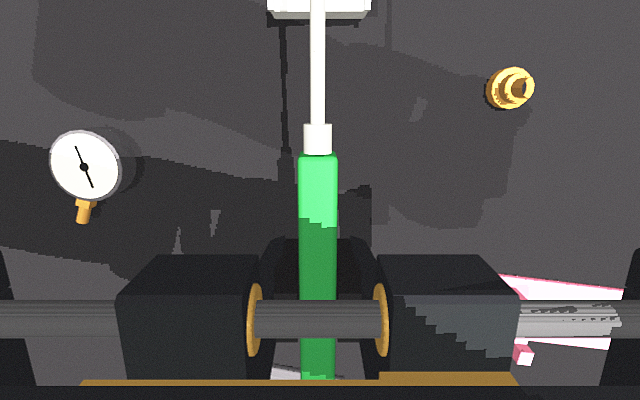

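```bash
python3 -m inch '[[0.0005,-0.01,-0.0036,0,0,0,0],[0.001,-0.02,-0.0072,0,0,0,0],[0.001,-0.025,-0.009,0,0,0,0],[0.001,-0.025,-0.009,0,0,0,0],[0.001,-0.025,-0.009,0,0,0,0],[0.001,-0.025,-0.009,0,0,0,0],[0.001,-0.025,-0.009,0,0,0,0],[0.001,-0.025,-0.009,0,0,0,0],[0.001,-0.025,-0.009,0,0,0,0],[0.001,-0.02,-0.0072,0,0,0,0],[0.001,-0.0147,-0.0056,0,0,0,0],[0,0,0,0,0,0,0]]' 50; python3 -m inch '[[0,0,0,0.06,0,0,0],[0,0,0,0.12,0,0,0],[0,0,0,0.14,0,0,0],[0,0,0,0.14,0,0,0],[0,0,0,0.14,0,0,0],[0,0,0,0.14,0,0,0],[0,0,0,0.14,0,0,0],[0,0,0,0.14,0,0,0],[0,0,0,0.14,0,0,0],[0,0,0,0.14,0,0,0],[0,0,0,0.14,0,0,0],[0,0,0,0.14,0,0,0]]'|grep pos; python3 -m inch '[[0,0,0,0.12,0,0,0],[0,0,0,0.07,0,0,0],[0,0,0,0.03,0,0,0],[0,0,0,0,0,0,0],[0,0,0,0,0,0,0],[0,0,0,0,0,0,0]]'|grep pos; python3 st.py 0.4713 -0.3317 0.0357; python3 tilt.py
```

```text
t: 35.2
position: [0.4703, -0.3329, 0.1746]
tool_rot: [0.042, 1.571, -0.043]
force: [0.4, 0.4, -0.2]
width: 0.0133
position: [0.4716, -0.3304, 0.175]
position: [0.4715, -0.331, 0.1751]
t 37.0 pos [ 0.4715 -0.331   0.1751] yaw -16.08 pitch(tooly z) 0.01 roll 0.05 F [ 0.04 -0.48 -0.52] Ftool [0.52 0.17 0.45] Mt [ 0.02  0.   -0.1 ] w 0.0131
to target tool axes [0.1394 0.     0.0006]
fixture: x -462.9 right -86.6 toe nominal x -257.9
handle pitch -0.17 deg top@0 0.0274 | shank pitch -0.29  axis@0 0.0193 axis@205 0.0183 cols 298 337 310 324 310 325
```

```bash
python3 -m inch '[[0.01,0,0.0006,0.001,0,0,0],[0.02,0,0,0,0,0,0],[0.025,0,0,0,0,0,0],[0.025,0,0,0,0,0,0],[0.02,0,0,0,0,0,0],[0.01,0,0,0,0,0,0],[0,0,0,0,0,0,0],[0,0,0,0,0,0,0]]' 50|grep for; python3 st.py 0.4713 -0.3317 0.0357;python3 - <<'E'
from h import *
from plant import *
c=read_camera("wrist");cv2.imwrite("pics/w13.png",c["color"])
E
```

```text
force: [0.8, 0.6, -0.6]
t 37.85 pos [ 0.4715 -0.3323  0.0657] yaw -16.19 pitch(tooly z) 0.06 roll 0.09 F [ 0.82  0.58 -0.6 ] Ftool [ 0.6   0.62 -0.79] Mt [-0.01  0.07 -0.  ] w 0.0131
to target tool axes [ 0.03   -0.0004 -0.0006]
fixture: x -464.2 right -86.6 toe nominal x -259.2
```

View pics/w13.png

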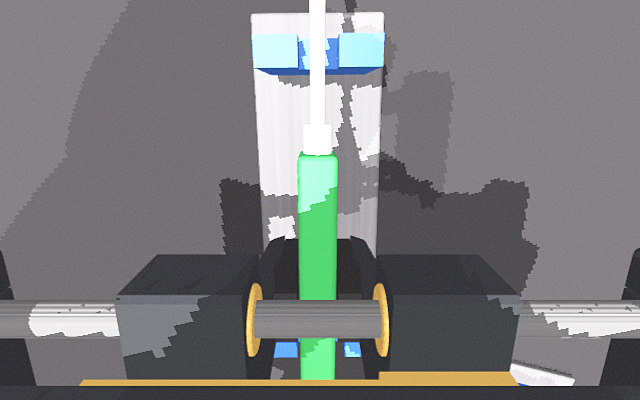

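```bash
python3 -m inch '[[0.008,0,0,0,0,0,0],[0.008,0,0,0,0,0,0],[0.006,0,0,0,0,0,0],[0.004,0,0,0,0,0,0],[0.002,0,0,0,0,0,0],[0,0,0,0,0,0,0],[0,0,0,0,0,0,0]]' 50|grep for; python3 fz.py 3; python3 st.py 0.4713 -0.3317 0.0357;python3 tilt.py; python3 -m inch '[[0.001,0,0,0,0,0,0],[0.0007,0,0,0,0,0,0],[0,0,0,0,0,0,0]]' 50|grep for; python3 fz.py 3; python3 tilt.py;python3 st.py 0.4713 -0.3317 0.0357
```

```text
force: [0.3, 0.1, -0.2]
t 38.75 F slot-along -0.26 right -0.19 up -0.38 sd [0.39 0.28 0.42] Mtool [-0.009  0.028 -0.044] | TCP x -464.0 toe -259.0 right -86.8 z 37.36 mm pitch 0.04 yaw -16.19 w 0.0131
t 38.75 pos [ 0.4713 -0.3322  0.0374] yaw -16.19 pitch(tooly z) 0.04 roll 0.07 F [-0.44 -0.55 -0.99] Ftool [ 0.99 -0.27  0.65] Mt [ 0.    0.05 -0.04] w 0.0131
to target tool axes [ 0.0017 -0.0001 -0.0005]
fixture: x -464.0 right -86.8 toe nominal x -259.0
handle pitch -0.31 deg top@0 0.0275 | shank pitch -0.35  axis@0 0.0194 axis@205 0.0182 cols 298 337 250 389 310 325
force: [-1.5, 1.0, 2.5]
t 39.25 F slot-along 0.63 right -1.13 up 2.98 sd [0.28 0.31 0.38] Mtool [ 0.026  0.118 -0.174] | TCP x -464.0 toe -259.0 right -86.8 z 35.65 mm pitch 0.03 yaw -16.19 w 0.0131
handle pitch 0.20 deg top@0 0.0273 | shank pitch 0.00  axis@0 0.0193 axis@205 0.0193 cols 298 337 250 389 310 325
t 39.3 pos [ 0.4712 -0.3321  0.0357] yaw -16.19 pitch(tooly z) 0.03 roll 0.07 F [-1.09  0.88  4.41] Ftool [-4.41 -1.29 -0.54] Mt [ 0.01  0.11 -0.21] w 0.0129
to target tool axes [-0.     -0.0001 -0.0004]
fixture: x -464.0 right -86.8 toe nominal x -259.0
```

```bash
python3 -m inch '[[-0.0003,0,-0.0004,0,0,0,0],[0,0,0,0,0,0,0]]' 10|grep for; python3 fz.py 3; python3 -m inch '[[0,0,0,0,0,0,0.2],[0,0,0,0,0,0,0.4],[0,0,0,0,0,0,0.6],[0,0,0,0,0,0,0.8],[0,0,0,0,0,0,1],[0,0,0,0,0,0,1],[0,0,0,0,0,0,1],[0,0,0,0,0,0,1],[0,0,0,0,0,0,1],[0,0,0,0,0,0,1]]' 50; python3 st.py; python3 - <<'E'
from h import *
from plant import *
c=read_camera("wrist");np.savez("wrist14.npz",**c);cv2.imwrite("pics/w14.png",c["color"])
E
```

```text
force: [0.5, -1.1, 0.9]
t 39.65 F slot-along -0.21 right -0.16 up 0.51 sd [0.59 0.62 0.26] Mtool [0.031 0.008 0.024] | TCP x -463.6 toe -258.6 right -86.7 z 35.65 mm pitch 0.02 yaw -16.19 w 0.0137
t: 40.65
position: [0.4713, -0.3317, 0.0357]
tool_rot: [1.414, 1.061, -1.415]
force: [-0.3, -0.3, 0.3]
width: 0.0872
t 40.65 pos [ 0.4713 -0.3317  0.0357] yaw -16.19 pitch(tooly z) 0.01 roll 0.06 F [-0.34 -0.25  0.26] Ftool [-0.26 -0.26  0.34] Mt [-0.02  0.04 -0.04] w 0.0872
fixture: x -463.5 right -86.8 toe nominal x -258.5
```

View pics/w14.png

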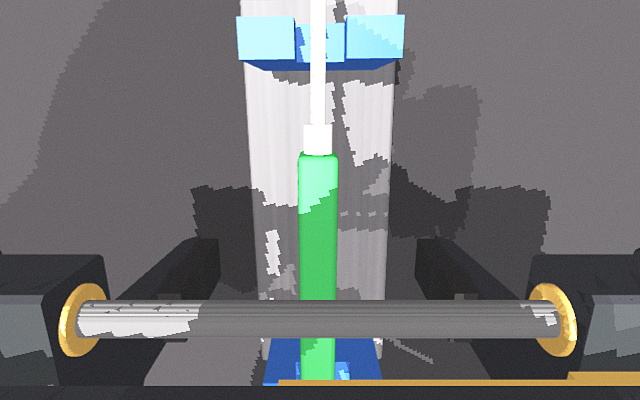

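```bash
python3 -m inch '[[-0.01,0,0,0,0,0,1],[-0.02,0,0,0,0,0,1],[-0.035,0,0,0,0,0,1],[-0.04,0,0,0,0,0,1],[-0.04,-0.01,0,0,0,0,1],[-0.03,-0.015,0,0,0,0,1],[-0.01,-0.005,0,0,0,0,1],[0,0,0,0,0,0,1],[0,0,0,0,0,0,1],[0,0,0,0,0,0,1]]'; python3 - <<'E'
from h import *
from plant import *
def meas(c):
    P=cloud(c);L=[]
    z=P[:,:,2]
    for v in range(60,240):
        k=[u for u in range(270,350) if z[v,u]>.0615 and z[v,u]<.07]
        if len(k)>11 and k[-1]-k[0]<24: L.append((*px(c,(k[0]+k[-1])/2,v,.062)[:2],v))
    A=np.array(L);A=A[5:-25] if len(A)>60 else A;p=np.polyfit(A[:,0],A[:,1],1);print("yaw",np.degrees(np.arctan(p[0])),"y@.4708",np.polyval(p,.4708),"n",len(A))
    uc=302 
    return P
c1=dict(np.load("wrist1.npz"));meas(c1)
c=read_camera("wrist");np.savez("wrist15.npz",**c);P=meas(c);cv2.imwrite("pics/w15.png",c["color"])
hsv=cv2.cvtColor(c["color"],cv2.COLOR_BGR2HSV)
for cc in (c1,c):
    hsv=cv2.cvtColor(cc["color"],cv2.COLOR_BGR2HSV);m=cv2.inRange(hsv,(45,60,60),(80,255,255))>0;m[:,:270]=0;m[:,350:]=0;m[230:]=0
    v,u=np.where(m);print("front",px(cc,u[v<v.min()+3].mean(),v.min()-.5,.063),"rear",px(cc,u[v>v.max()-3].mean(),v.max()+.5,.063))
a=[]
for n,(u0,v0,u1,v1) in {"scene":(340,175,420,225),"top":(230,160,310,210)}.items():
    c=read_camera(n);np.savez(n+"15.npz",**c);cv2.imwrite(f"pics/{n}15.png",c["color"])
    a.append(cv2.resize(c["color"][v0:v1,u0:u1],(480,300),interpolation=cv2.INTER_CUBIC))
cv2.imwrite(f"pics/st15.png",np.vstack(a))
E
```

```text
t: 41.7
position: [0.4424, -0.3228, 0.219]
tool_rot: [1.414, 1.064, -1.415]
force: [-0.5, 1.1, 0.2]
width: 0.088
yaw -16.10630398167897 y@.4708 -0.33216886701032855 n 99
yaw -16.150826917662744 y@.4708 -0.3319617198406285 n 99
front [ 0.51909173 -0.34618448  0.063     ] rear [ 0.42007385 -0.31752481  0.063     ]
front [ 0.518686   -0.34606987  0.063     ] rear [ 0.42118161 -0.31522725  0.063     ]
```

View pics/w15.png

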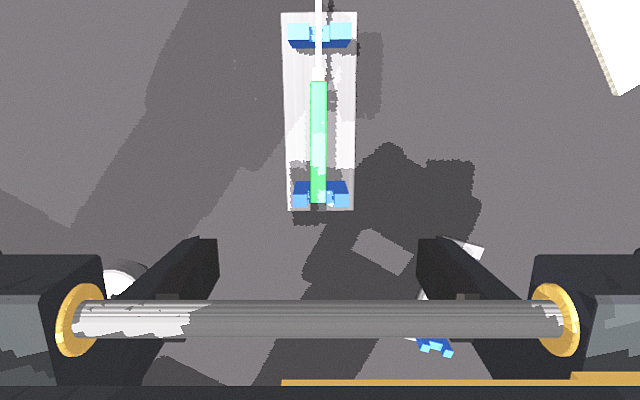

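View pics/top15.png

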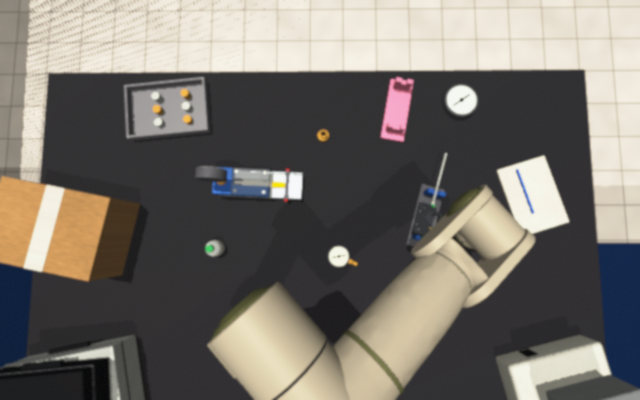

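View pics/st15.png

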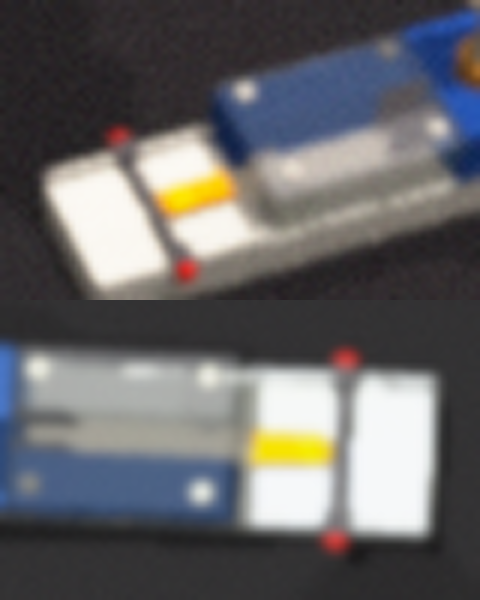

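```bash
python3 -c "
from plant import *
s=read_state();print(s['t'],s['width']);print(finish_job())"
```

```text
41.85 0.08801263376514465
the job is handed in; nothing more can be done
None
```

The job is done and handed in at 41.9 s of the 72 s allowed; it reports no verdict.

**What I did:** I took the pick from the larger grey rest; the pink tray and the small grey one were the look-alikes. I took its hook over the key and down behind the tail, then drew the key out. The plungers resisted with about 5 to 6 N, and pressing down on the floor took about 2 N. The key met the stop bar about 45 mm in front of the mouth. I held it there at 7.5 to 8.3 N for about 2 s, then eased off, lifted the toe clear over the key and bar, and laid the pick back.

**Last checks:**
- **Pick:** by the wrist camera it lies within about 0.5 mm and 0.1° of where it lay before. One colour-based reading of the handle's rear end differed by about 2.5 mm. The blue notched post is in view there, so I put that down to the view.
- **Key:** it lies flat on the apron, out of the slot and up against the bar. That is from the scene and top cameras only, at about 3 mm per pixel, so a gap under a millimetre would not show.
- **Bystanders:** by eye in the top view, they stand where they stood.
- **Gripper:** it was open and clear of everything at the end.

**One disagreement:** after small moves with the toe on the floor, the force along the slot read about 1 N in the direction of travel, the opposite of what friction should give. I took this as the arm overshooting and sticking. It leaves the 8 N pull uncertain by about 1 N.

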